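# Secure the gas manifold and unplug its used filter cartridges

## Robot

A 6-joint arm with a two-finger parallel gripper is mounted at the origin on a cart in front of the work surface, level with it; the furniture and walls round the work are solid. World frame = base frame: x ahead of the robot, y to its left, z up, the work surface at z = 0. Lengths are in mm, angles in rad, forces in N, time in s.
With the tool pointing down it reaches from about 350 to 875 mm from the base axis. Payload 4.2 kg.
Tool frame: the origin (TCP) lies at the very end of the fingers, on their centre line; the grasp point (between the pads) lies 19 mm behind it (manip.hold_point_z is the distance from the TCP to the grasp point, in mm); z points along the fingers, y is the direction in which the jaws open and shut (so a half turn about z gives the same grasp; the last joint's range is limited). The gripper opens to 87 mm and grips with 3 to 60 N. Pads are 19 mm wide; open, the fingers measure 117 mm over their backs; the gripper's body (75 mm by 190 mm) begins 51 mm behind the grasp point.
Start: joints at [-0.991, 0.385, 0.008, 0, -1.194, -0.259], TCP at [197.094, -593.088, 222.55] pointing down, gripper open.
Joint ranges: [-3.14, 3.14], [-1.21, 2.06], [-1.07, 1.41], [-3.16, 2.05], [-2.99, -0.16], [-3.1, 3.1]. Speed limits (rad/s): [2.79, 2.79, 3.14, 3.14, 3.14, 3.14].

## Interface

Orientations are given as a unit quaternion [w, x, y, z].
In Python, from bench import manip gives the robot as it stands.
- The arm moves only by the tool arm_command, never from a script. Its argument "series" is a list of rows, each a list of 3 entries, a list of its own where there are three numbers: the opening, from -1 (shut) to 1 (fully open), then the shift along the tool's x, y, z in cm, then the turn about the tool's z in rad. In form: [[fingers, [tx, ty, tz], spin], ...]. A call has 1 to 10 rows; each row is the pose to reach, as a shift and turn from the pose commanded when the call began, along the tool's axes at that moment; what a row does not reach only later rows make up. A row lasts 1/12 s, in which the tool goes at most 41.7 mm and 7.16 degrees, less where a joint would pass 70% of its speed; a pose out of reach is approached as far as the arm can. A call with a gripper value outside its range is refused whole. The fingers move at their own pace and stop on an object; the grip force is fixed at half the most. Time passes only in rows, so rows that repeat a pose let the fingers close. It gives the time, the measured TCP pose, the force and the opening at its end, in the units of the state.
- manip.observe(): the state, without advancing time (a new reading comes with each control period).
- manip.grab_frame(name): name is "scene" or "side" or "wrist"; returns a dict with "pixels" (480x640x3 uint8, red, green, blue), "fx", "fy", "cx", "cy" (pixels), "rvec" (rotation vector, rad) and "tvec" (3), from world to camera coordinates, as OpenCV has them; the wrist camera has in their place "hand_eye" (4x4, takes a point from camera to tool coordinates, whose origin is the TCP and whose axes are the flange's). Camera axes: x right, y down, z forward; pixel columns grow to the right and rows downward; lengths in mm; the calibration is good to about 2 mm. A picture is of the moment at which its call begins: read the wrist's pose just before it. There is no depth.
- manip.hand_in(): hands the job in, once; it reports no verdict.
The state is a dict: "t": time; "q": joint angles; "joint_velocities": joint speeds; "effort": joint torques, N m; "tcp_pos": TCP position; "ee_rot": TCP orientation; "wrist_force": force on the tool from outside, world axes, zero at the start; "ft_torque": the same for the moment, N m; "finger_gap": opening from 0.0 (shut) to 1.0 (fully open).
Only numpy, scipy, OpenCV 4.12 (cv2) and the standard library are available. Lean on these libraries where they do the work, as an engineer would, in place of code of your own. Each camera call takes 0.05 s, during which the arm holds its last target.

## Task

First secure the manifold's slack hold-down clamp while every cartridge is still plugged in: flip the cam lever right over to open it, turn the knurled nut clockwise until it seats against its stop, and flip the lever fully closed again. Then unplug every filter cartridge: push its coupling's sprung sleeve fully down so that the cartridge is freed, let the sleeve snap back up, and lay or stand the cartridge in the steel tray. Leave every coupling's sleeve up and do not disturb the tape roll.

Things in the scene. Friction and masses are not known exactly. Their poses are not given: they have to be found in the camera images.
- manifold: Aluminium gas manifold bolted to the worktop; beam 290 x 56 mm, 30 mm high; origin on the worktop, z = 0; its long axis is y. In this frame four upright quick couplings stand on the beam at x = 0, y = -70, 0, 70, 140 mm, and its hold-down clamp sits at the -y end (nut axis at x = 0, y = -185 mm). The clamp's foot is 24 mm high under the nut and 12 mm high under the lever's grip.
- lever (a joint): cam lever of the hold-down clamp, hinged about the manifold's y axis: 0 = closed (level, lying over the nut and pointing to the manifold's -x, so that the nut cannot be taken from above), rising over the top as it grows; 1.57 upright, 2.5 = end stop, leaning away to +x. Stiff (0.15 N m), it stays where it is left. Open means flipped right over, past about 2.1.
- lever_hinge (a point): hinge axis of the cam lever, fixed, 56 mm to +x of the nut's axis and 70 mm above the worktop; it runs in a fork 18 mm long (x), 30 mm wide (y), 78 mm high
- lever_grip (a point): middle of the lever's black end grip, 94 mm from the hinge; the grip is 14 mm wide along the hinge axis, 10 mm thick and 32 mm long. Pinched across its width it can turn between the fingers.
- nut (a joint): knurled adjusting nut of the clamp: grows as it is turned clockwise seen from above (tightening), seats against a hard stop at 3.0 rad; starts slack at 0.4 to 1.7. Light friction (0.04 N m). It does not travel up or down.
- nut_grip (a point): centre of the nut on its upright axis, 47 mm above the worktop; nut 30 mm diameter, 26 mm high (34 to 60 mm above the worktop)
- tray: loose stamped steel tray, 123 x 203 mm (x, y), rim 19 mm high, inner floor 106 x 186 mm at 2 mm; origin at the centre of its underside, z up
- tape_roll: bystander: loose roll of tape, 98 mm across, 25 mm high
- sleeve_0 (a joint): sprung brass sleeve of the coupling at y = -70 mm of the manifold: 0 = forward (up, locked), 0.008 (end stop) = pushed fully down. It takes 3 N at first, up to about 14 N, and springs back up when let go. At about 7 mm the lock lets go and the cartridge is lifted about 10 mm; with the sleeve up again it stands loose, 6 to 7 mm higher than when locked.
- sleeve_0_top (a point): centre of this sleeve's top edge, 86 mm above the worktop when forward. The sleeve is a knurled barrel 38 mm in diameter and 14 mm high over a flange 54 mm in diameter and 6 mm thick, whose upper face (14 mm below this point) fingertips can press on either side; or the barrel can be gripped and pushed down. A locked cartridge cannot be pulled out.
- cartridge_0_center (a point): centre of the white cap of a plug-in filter cartridge (may be absent). Cap 30 mm in diameter, 20 mm high; below it a steel nipple 15 mm in diameter, so the flat foot is 43 mm below this point, 53 mm overall, z along its axis with the cap up, 45 g. Seated in a coupling, the cap's underside is 2.5 mm above the sleeve and this point about 98.5 mm above the worktop; when unlocked it stands at about 105 mm. It may stand in any of the four couplings.
- sleeve_1 (a joint): sprung brass sleeve of the coupling at y = 0 mm of the manifold: 0 = forward (up, locked), 0.008 (end stop) = pushed fully down. It takes 3 N at first, up to about 14 N, and springs back up when let go. At about 7 mm the lock lets go and the cartridge is lifted about 10 mm; with the sleeve up again it stands loose, 6 to 7 mm higher than when locked.
- sleeve_1_top (a point): centre of this sleeve's top edge, 86 mm above the worktop when forward. The sleeve is a knurled barrel 38 mm in diameter and 14 mm high over a flange 54 mm in diameter and 6 mm thick, whose upper face (14 mm below this point) fingertips can press on either side; or the barrel can be gripped and pushed down. A locked cartridge cannot be pulled out.
- cartridge_1_center (a point): centre of the white cap of a plug-in filter cartridge (may be absent). Cap 30 mm in diameter, 20 mm high; below it a steel nipple 15 mm in diameter, so the flat foot is 43 mm below this point, 53 mm overall, z along its axis with the cap up, 45 g. Seated in a coupling, the cap's underside is 2.5 mm above the sleeve and this point about 98.5 mm above the worktop; when unlocked it stands at about 105 mm. It may stand in any of the four couplings.
- sleeve_2 (a joint): sprung brass sleeve of the coupling at y = 70 mm of the manifold: 0 = forward (up, locked), 0.008 (end stop) = pushed fully down. It takes 3 N at first, up to about 14 N, and springs back up when let go. At about 7 mm the lock lets go and the cartridge is lifted about 10 mm; with the sleeve up again it stands loose, 6 to 7 mm higher than when locked.
- sleeve_2_top (a point): centre of this sleeve's top edge, 86 mm above the worktop when forward. The sleeve is a knurled barrel 38 mm in diameter and 14 mm high over a flange 54 mm in diameter and 6 mm thick, whose upper face (14 mm below this point) fingertips can press on either side; or the barrel can be gripped and pushed down. A locked cartridge cannot be pulled out.
- cartridge_2_center (a point): centre of the white cap of a plug-in filter cartridge (may be absent). Cap 30 mm in diameter, 20 mm high; below it a steel nipple 15 mm in diameter, so the flat foot is 43 mm below this point, 53 mm overall, z along its axis with the cap up, 45 g. Seated in a coupling, the cap's underside is 2.5 mm above the sleeve and this point about 98.5 mm above the worktop; when unlocked it stands at about 105 mm. It may stand in any of the four couplings.
- sleeve_3 (a joint): sprung brass sleeve of the coupling at y = 140 mm of the manifold: 0 = forward (up, locked), 0.008 (end stop) = pushed fully down. It takes 3 N at first, up to about 14 N, and springs back up when let go. At about 7 mm the lock lets go and the cartridge is lifted about 10 mm; with the sleeve up again it stands loose, 6 to 7 mm higher than when locked.
- sleeve_3_top (a point): centre of this sleeve's top edge, 86 mm above the worktop when forward. The sleeve is a knurled barrel 38 mm in diameter and 14 mm high over a flange 54 mm in diameter and 6 mm thick, whose upper face (14 mm below this point) fingertips can press on either side; or the barrel can be gripped and pushed down. A locked cartridge cannot be pulled out.
- cartridge_3_center (a point): centre of the white cap of a plug-in filter cartridge (may be absent). Cap 30 mm in diameter, 20 mm high; below it a steel nipple 15 mm in diameter, so the flat foot is 43 mm below this point, 53 mm overall, z along its axis with the cap up, 45 g. Seated in a coupling, the cap's underside is 2.5 mm above the sleeve and this point about 98.5 mm above the worktop; when unlocked it stands at about 105 mm. It may stand in any of the four couplings.
Things that resemble listed ones, but are neither listed nor needed, are in the scene too. Leave any turquoise look-alike of the part that bears cartridge_3_center alone.

How it is judged (in metres and radians):
On the way, in this order (a step that is already met when the one before it is completed fails the run):
1. the cam lever is flipped right over (open), all cartridges still seated (value of joint lever above 2 rad and distance of each of cartridge_0_center, cartridge_1_center, cartridge_2_center, cartridge_3_center from where it was at the start of the episode below 0.005 m), for 0.2 s.
2. the nut is turned clockwise to its seat while the lever is open (all of step 1 and value of joint nut above 2.8 rad), for 0.2 s.
3. the lever is fully closed again over the seated nut, all cartridges still seated (value of joint lever below 0.15 rad and value of joint nut above 2.8 rad and distance of each of cartridge_0_center, cartridge_1_center, cartridge_2_center, cartridge_3_center from where it was at the start of the episode below 0.005 m), for 0.2 s.
At the end, for the whole second after the job is handed in: Every cartridge present lies or stands at rest in the tray (cap centre over the tray's inner floor, less than 60 mm above its underside), the lever is closed (under 0.15 rad), the nut is seated (over 2.8 rad) and all four sleeves are forward (within 1.5 mm) (value of joint nut above 2.8 rad and value of joint lever below 0.15 rad and value of joint each of sleeve_0, sleeve_1, sleeve_2, sleeve_3 below 0.0015 m and x of cartridge_0_center in the frame of tray between -0.054 and 0.054 m and y of cartridge_0_center in the frame of tray between -0.094 and 0.094 m and z of cartridge_0_center in the frame of tray between 0 and 0.06 m and linear speed of each of cartridge_0, cartridge_1, cartridge_2, cartridge_3 below 0.03 m/s and x of cartridge_1_center in the frame of tray between -0.054 and 0.054 m and y of cartridge_1_center in the frame of tray between -0.094 and 0.094 m and z of cartridge_1_center in the frame of tray between 0 and 0.06 m and x of cartridge_2_center in the frame of tray between -0.054 and 0.054 m and y of cartridge_2_center in the frame of tray between -0.094 and 0.094 m and z of cartridge_2_center in the frame of tray between 0 and 0.06 m and x of cartridge_3_center in the frame of tray between -0.054 and 0.054 m and y of cartridge_3_center in the frame of tray between -0.094 and 0.094 m and z of cartridge_3_center in the frame of tray between 0 and 0.06 m); the robot touches nothing.
It fails at once if the tape roll is moved more than 4 cm (distance of tape_roll from where it was at the start of the episode above 0.04 m).
Of cartridge_0, cartridge_1, cartridge_2, cartridge_3 only 2 to 3 are there at a start; the rules pass over those that are not, and their reading is None.
At some moment in a run one of tray may be knocked a few centimetres aside while the robot is not near it.
Once in a run the grip may slacken for a moment while it holds something.
It also fails if it takes over 210 s, if anything falls off the work surface, if the arm or the gripper's body presses on something with over 40 N, if the wrist force passes 120 N, or if a joint passes its speed limit or range.

## Working session

There is one attempt and no reset: what is moved stays moved. The work goes in short steps, Python scripts to look and compute and a tool call to move; the robot and the scene stay as the last step left them, time stands still between calls to the robot, and variables do not carry over. Pictures are saved under pics/ and viewed, and the job is handed in when it is done.

Besides the shell and the picture viewer there is one more tool, called after ">>>" by a JSON object that holds its "method" and its "body". arm_command: Moves the arm, as the interface text tells. Its arguments: {"type":"object","properties":{"series":{"type":"array","items":{"type":"array"}}},"required":["series"]}

```bash
ls; mkdir -p pics
cat > h.py <<'E'
import numpy as np, cv2
from scipy.spatial.transform import Rotation as R
from bench import manip
def snap(n,f=None):
    o=manip.observe(); d=manip.grab_frame(n)
    if f: cv2.imwrite('pics/'+f,d['pixels'][:,:,::-1])
    d['o']=o; return d
def Rt(d):
    if 'rvec' in d:
        M=cv2.Rodrigues(np.array(d['rvec'],float))[0]; t=np.array(d['tvec'],float).ravel()
        return M,t
    q=d['o']['ee_rot']; T=np.eye(4); T[:3,:3]=R.from_quat([q[1],q[2],q[3],q[0]]).as_matrix(); T[:3,3]=d['o']['tcp_pos']
    C=T@np.array(d['hand_eye']); M=C[:3,:3].T; return M,-M@C[:3,3]
def proj(d,p):
    M,t=Rt(d); c=np.atleast_2d(p)@M.T+t
    return np.c_[d['fx']*c[:,0]/c[:,2]+d['cx'],d['fy']*c[:,1]/c[:,2]+d['cy']]
def ray(d,u,v):
    M,t=Rt(d); return -M.T@t, M.T@np.array([(u-d['cx'])/d['fx'],(v-d['cy'])/d['fy'],1.])
def onz(d,u,v,z):
    o,r=ray(d,u,v); return o+r*(z-o[2])/r[2]
E
python3 - <<'E'
from h import *
o=manip.observe(); print(o)
for n in ['scene','side','wrist']:
    d=snap(n,n+'0.png'); print(n,{k:np.round(v,3).tolist() for k,v in d.items() if k not in('pixels','o')})
E
```

```text
pics
{'t': 0.0, 'q': array([-9.91425855e-01,  3.85536893e-01,  6.59805235e-03, -5.32029674e-04,
       -1.19400032e+00, -2.58597406e-01]), 'joint_velocities': array([-0.00030424,  0.00019893, -0.00075196,  0.00107924,  0.00028741,
        0.00113202]), 'effort': array([-2.18844377e-05, -3.90666318e+01,  1.87398756e+01,  4.21993867e+00,
        1.08944948e-02, -2.03162449e-04]), 'tcp_pos': array([ 196.88688951, -592.52314005,  221.45571105]), 'ee_rot': array([-2.10025676e-04, -1.59602809e-01,  9.87180700e-01,  1.07933235e-03]), 'wrist_force': array([-0.08820555,  0.33344747,  0.30156212]), 'ft_torque': array([-0.03915874, -0.0161844 , -0.02768763]), 'finger_gap': 0.9995608517700258}
scene {'fx': 445.357, 'fy': 445.357, 'cx': 310.008, 'cy': 240.34, 'rvec': [1.028, -2.392, 1.068], 'tvec': [427.364, 321.221, 880.605]}
side {'fx': 461.762, 'fy': 461.762, 'cx': 316.915, 'cy': 237.991, 'rvec': [0.267, -2.49, 1.643], 'tvec': [571.75, 102.686, 854.857]}
wrist {'fx': 412.471, 'fy': 412.471, 'cx': 321.527, 'cy': 234.539, 'hand_eye': [[0.0, -0.963, -0.269, 72.6], [1.0, 0.0, 0.0, -0.605], [-0.0, -0.269, 0.963, -161.988], [0.0, 0.0, 0.0, 1.0]]}
```

View pics/scene0.png

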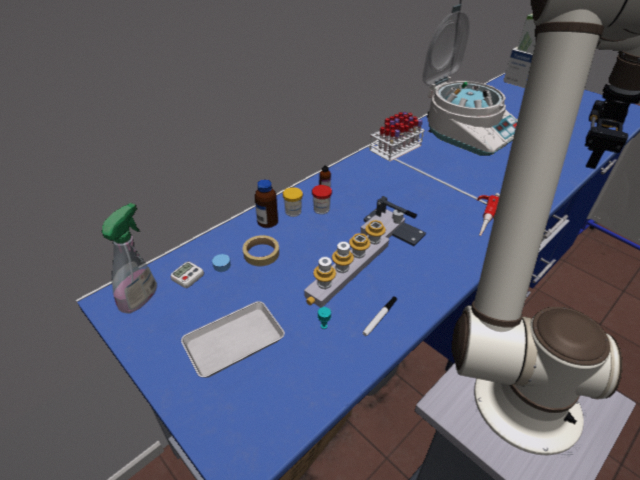

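View pics/side0.png

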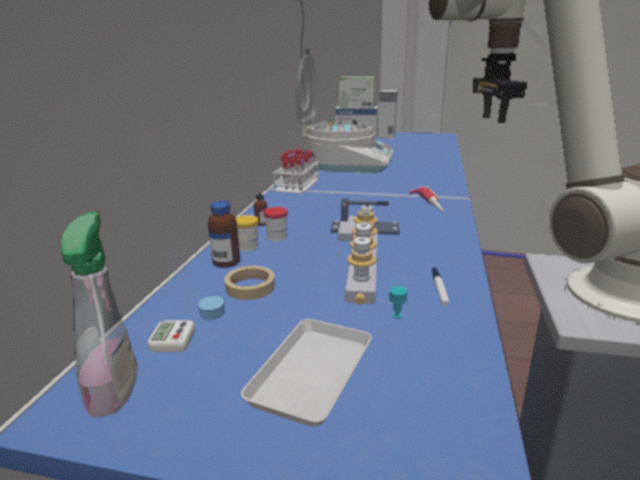

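View pics/wrist0.png

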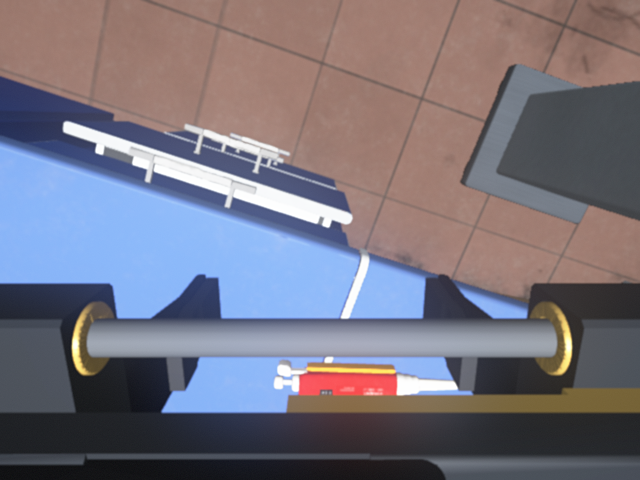

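Run:
```python
import cv2
a=cv2.imread('pics/scene0.png')[185:335,280:440]; b=cv2.imread('pics/side0.png')[185:325,310:450]
cv2.imwrite('pics/c1.png',cv2.resize(a,(640,600),interpolation=cv2.INTER_CUBIC)); cv2.imwrite('pics/c2.png',cv2.resize(b,(600,600),interpolation=cv2.INTER_CUBIC))
```

```text
(no output)
```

View pics/c1.png

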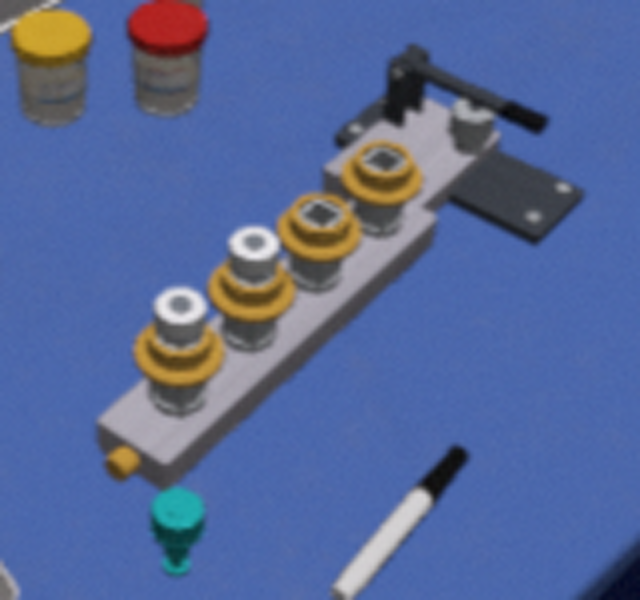

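View pics/c2.png

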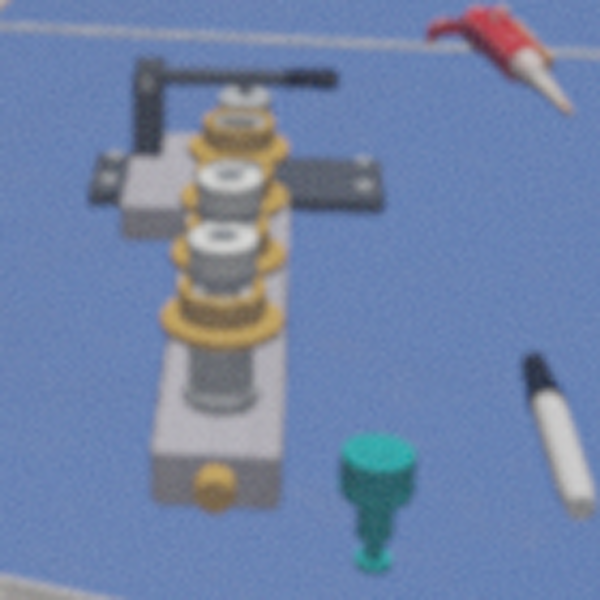

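Run:
```python
from h import *
s=snap('scene');e=snap('side')
S=lambda u,v:(280+u/4,185+v/4); E=lambda u,v:(310+u/4.286,185+v/4.286)
for n,p,z in [('cap3',(180,305),108.5),('cap2',(254,243),108.5),('sl1',(322,213),86),('sl0',(383,158),86),('nut',(473,108),60),('gripend',(545,123),70),('hinge',(412,56),70)]: print(n,onz(s,*S(*p),z).round(1))
for n,p,z in [('cap3',(222,237),108.5),('cap2',(231,175),108.5),('sl0',(239,122),86),('nut',(245,93),60),('gripend',(337,79),70),('hinge',(150,68),70)]: print(n,onz(e,*E(*p),z).round(1))
for n,p in [('tray',[(182,341),(258,304),(284,331),(205,374)])]:
  for q in p: print(n,onz(s,*q,19).round(1))
for q in [(311,321),(371,345),(302,420),(244,395)]: print('tray side',onz(e,*q,19).round(1))
print('tape',onz(s,261,250,25).round(1),'turq',onz(s,324,311,60).round(1), onz(s,280+176/4,185+568/4,0).round(1))
print('bottle', onz(s,267,222,0).round(1),onz(s,293,212,0).round(1),onz(s,322,210,0).round(1))
```

```text
cap3 [480.4  85.8 108.5]
cap2 [487.3  16.6 108.5]
sl1 [493.2 -53.2  86. ]
sl0 [ 501.9 -122.2   86. ]
nut [ 512.7 -234.9   60. ]
gripend [ 461.6 -246.1   70. ]
hinge [ 572.9 -239.9   70. ]
cap3 [480.4  87.1 108.5]
cap2 [486.4  15.4 108.5]
sl0 [ 500.  -116.7   86. ]
nut [ 512.1 -237.2   60. ]
gripend [ 459.5 -241.5   70. ]
hinge [ 569.6 -244.4   70. ]
tray [583.1 420.5  19. ]
tray [550.9 235.5  19. ]
tray [450.1 242.   19. ]
tray [480.1 429.3  19. ]
tray side [543.4 228.7  19. ]
tray side [438.7 274.7  19. ]
tray side [502.3 441.5  19. ]
tray side [588.  414.9  19. ]
tape [686.3 117.3  25. ] turq [405.8 161.9  60. ] [406.6 159.6   0. ]
bottle [790.5  13.9   0. ] [773.2 -72.7   0. ] [ 720.  -142.5    0. ]
```

```bash
cat >> h.py <<'E'
def to(p,yaw=None):
    """shift (cm, tool axes) & spin to bring TCP to world p with tool y at yaw (y=(-sin,cos))"""
    o=manip.observe(); q=o['ee_rot']; M=R.from_quat([q[1],q[2],q[3],q[0]]).as_matrix()
    cur=np.arctan2(-M[0,1],M[1,1])
    s=None
    if yaw is not None: s=-(yaw-cur); s=(s+np.pi/2)%np.pi-np.pi/2
    return 'tcp',o['tcp_pos'].round(1),'yaw',round(cur,3),'shift cm',(M.T@(np.array(p)-o['tcp_pos'])/10).round(2),'spin',s if s is None else round(s,3),'q',o['q'].round(2),'F',o['wrist_force'].round(1),'gap',round(o['finger_gap']*87,1),'t',round(o['t'],2)
E
python3 -c "
from h import *
print(to([474,-241,140],0.097))"
```

```text
('tcp', array([ 197. , -592.9,  222. ]), 'yaw', np.float64(0.321), 'shift cm', array([-37.38,  24.65,   8.22]), 'spin', np.float64(0.224), 'q', array([-0.99,  0.39,  0.01, -0.  , -1.19, -0.26]), 'F', array([-0.1, -0.3,  1.5]), 'gap', 87.2, 't', 0.25)
```

>>> {"method": "arm_command", "body": {"series": [[1,[-4,2.6,0],0],[1,[-8,5.2,0],0],[1,[-12,8,0],0.05],[1,[-16,10.6,0],0.1],[1,[-19,12.5,0],0.15],[1,[-22,14.5,0],0.2],[1,[-25,16.5,0],0.224],[1,[-28,18.5,0],0.224],[1,[-31,20.5,1],0.224],[1,[-33.5,22.1,2],0.224]]}}

```text
t: 1.08
tcp_pos: [447.1, -275.5, 203.1]
ee_rot: [0.001, -0.049, 0.999, -0.0]
wrist_force: [0.5, -1.0, -0.5]
finger_gap: 1.0
```

```bash
python3 -c "
from h import *
snap('wrist','w1.png')
print(to([474,-241,140],0.097))"
```

```text
('tcp', array([ 448.4, -272.7,  200.5]), 'yaw', np.float64(0.101), 'shift cm', array([-2.87,  2.88,  6.05]), 'spin', np.float64(0.004), 'q', array([-0.24,  0.23, -0.27, -0.  , -1.07, -1.23]), 'F', array([ 1. ,  3. , -2.2]), 'gap', 87.1, 't', 1.13)
```

View pics/w1.png

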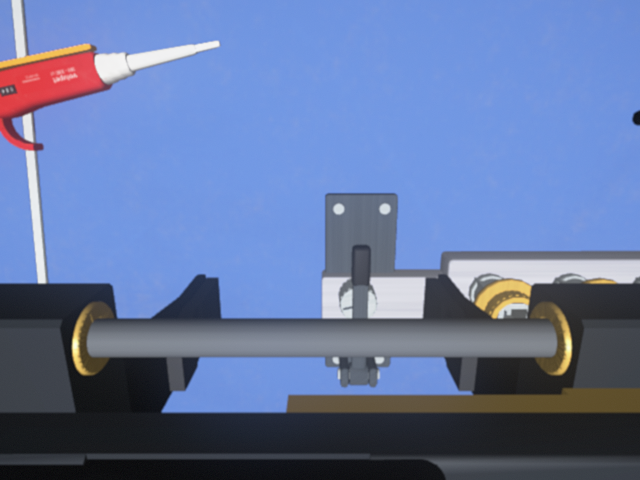

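```bash
python3 -c "
from h import *
d=snap('wrist')
for q in [(361,246,70),(361,265,75),(361,285,75),(357,298,60),(359,376,78)]: print(q,onz(d,*q).round(1))
print(to([474,-241,100],0.097))"
```

```text
(361, 246, 70) [ 463.3 -241.8   70. ]
(361, 265, 75) [ 476.4 -240.6   75. ]
(361, 285, 75) [ 492.1 -238.6   75. ]
(357, 298, 60) [ 509.5 -238.2   60. ]
(359, 376, 78) [ 568.  -230.8   78. ]
('tcp', array([ 446.7, -274.5,  201. ]), 'yaw', np.float64(0.102), 'shift cm', array([-3.07,  3.04, 10.1 ]), 'spin', np.float64(0.005), 'q', array([-0.24,  0.23, -0.27, -0.  , -1.07, -1.23]), 'F', array([-1.2,  0.1,  0.3]), 'gap', 87.1, 't', 1.18)
```

>>> {"method": "arm_command", "body": {"series": [[1,[-1.5,1.5,3],0],[1,[-2.9,3.0,6],0.005],[1,[-2.9,3.0,9],0.005],[1,[-2.9,3.0,12],0.005],[1,[-2.9,3.0,14],0.005],[1,[-2.9,3.0,15.0],0.005],[1,[-2.9,3.0,15.0],0.005]]}}

```text
t: 1.77
tcp_pos: [469.6, -245.2, 50.5]
ee_rot: [-0.002, -0.045, 0.999, 0.001]
wrist_force: [-0.5, -0.9, -0.2]
finger_gap: 0.997
```

```bash
python3 -c "
from h import *
print(to([475,-240.7,51],0.097))"
```

```text
('tcp', array([ 469.6, -245.2,   50.5]), 'yaw', np.float64(0.091), 'shift cm', array([-0.58,  0.39, -0.05]), 'spin', np.float64(-0.006), 'q', array([-0.17,  0.42, -0.44, -0.  , -0.72, -1.3 ]), 'F', array([-0.5, -0.9, -0.2]), 'gap', 86.8, 't', 1.77)
```

Adjust and close on the grip.

>>> {"method": "arm_command", "body": {"series": [[0,[-0.5,0.4,0],0],[-1,[-0.5,0.4,0],0],[-1,[-0.5,0.4,0],0],[-1,[-0.5,0.4,0],0],[-1,[-0.5,0.4,0],0],[-1,[-0.5,0.4,0],0],[-1,[-0.5,0.4,0],0],[-1,[-0.5,0.4,0],0]]}}

```text
t: 2.43
tcp_pos: [475.9, -240.7, 52.8]
ee_rot: [0.0, -0.046, 0.999, -0.0]
wrist_force: [-0.6, 0.2, -0.4]
finger_gap: 0.484
```

```bash
python3 -c "
from h import *
import numpy as np
d=snap('wrist','w2.png')
print(to([475,-240.7,51],0.097))
# arc, 94mm, tool x = -manifold x
for a in np.arange(0,2.5,0.16): print(round(a,2), round(-9.4*(1-np.cos(a)),2), round(-9.4*np.sin(a),2))
"
```

```text
('tcp', array([ 475.9, -240.7,   52.6]), 'yaw', np.float64(0.092), 'shift cm', array([0.09, 0.  , 0.16]), 'spin', np.float64(-0.005), 'q', array([-0.16,  0.42, -0.43,  0.  , -0.72, -1.32]), 'F', array([ 0.2, -0.2,  0.7]), 'gap', 37.5, 't', 2.48)
0.0 -0.0 -0.0
0.16 -0.12 -1.5
0.32 -0.48 -2.96
0.48 -1.06 -4.34
0.64 -1.86 -5.61
0.8 -2.85 -6.74
0.96 -4.01 -7.7
1.12 -5.3 -8.46
1.28 -6.7 -9.01
1.44 -8.17 -9.32
1.6 -9.67 -9.4
1.76 -11.17 -9.23
1.92 -12.62 -8.83
2.08 -13.98 -8.21
2.24 -15.23 -7.37
2.4 -16.33 -6.35
```

View pics/w2.png

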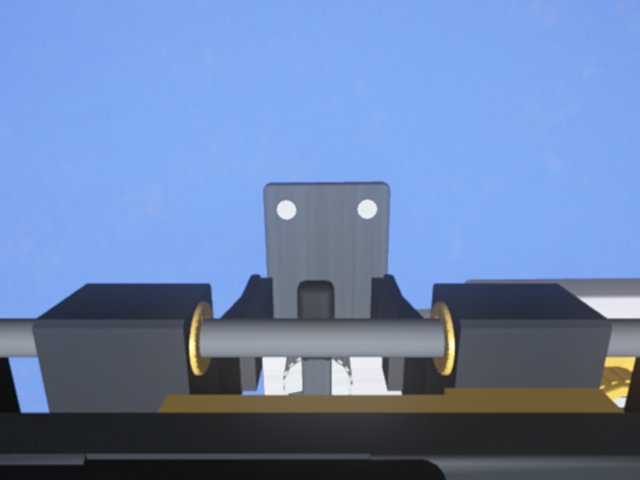

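Well centred; the fingers (about 6 cm/s) are still closing on the grip at (318,295).

>>> {"method": "arm_command", "body": {"series": [[-1,[0,0,0],0],[-1,[0,0,0],0],[-1,[0,0,0],0],[-1,[0,0,0],0],[-1,[0,0,0],0],[-1,[0,0,0],0],[-1,[0,0,0],0]]}}

```text
t: 3.07
tcp_pos: [476.1, -242.7, 52.9]
ee_rot: [0.0, -0.046, 0.999, -0.001]
wrist_force: [-0.7, -9.4, -0.8]
finger_gap: 0.157
```

>>> {"method": "arm_command", "body": {"series": [[-1,[0,-0.1,0],0],[-1,[-0.12,-0.15,-1.5],0],[-1,[-0.48,-0.15,-2.96],0],[-1,[-1.06,-0.15,-4.34],0],[-1,[-1.86,-0.15,-5.61],0],[-1,[-2.85,-0.15,-6.74],0],[-1,[-4.01,-0.15,-7.7],0],[-1,[-5.3,-0.15,-8.46],0],[-1,[-6.7,-0.15,-9.0],0],[-1,[-6.7,-0.15,-9.0],0]]}}

```text
t: 3.9
tcp_pos: [541.9, -236.3, 143.3]
ee_rot: [-0.003, -0.046, 0.999, -0.0]
wrist_force: [-4.9, -0.8, 6.5]
finger_gap: 0.156
```

```bash
python3 -c "
from h import *
d=snap('side','s2.png');I=d['pixels'][:,:,::-1][150:330,280:480];cv2.imwrite('pics/s2c.png',cv2.resize(I,(660,594),interpolation=cv2.INTER_CUBIC))
print(to([475,-240.7,51],0.097))
"
```

```text
('tcp', array([ 541.7, -236.3,  143.2]), 'yaw', np.float64(0.092), 'shift cm', array([6.65, 0.18, 9.25]), 'spin', np.float64(-0.005), 'q', array([-0.14,  0.4 , -0.19,  0.  , -0.99, -1.34]), 'F', array([-3.5,  0. ,  5.9]), 'gap', 13.8, 't', 3.95)
```

View pics/s2c.png

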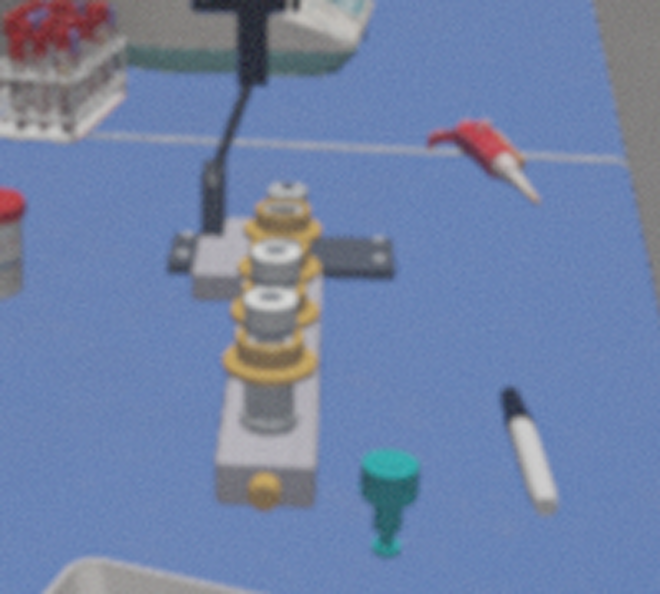

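>>> {"method": "arm_command", "body": {"series": [[-1,[-1.47,0,-0.31],0],[-1,[-2.97,0,-0.39],0],[-1,[-4.47,0,-0.22],0],[-1,[-5.92,0,0.18],0],[-1,[-7.28,0,0.8],0],[-1,[-8.53,0,1.64],0],[-1,[-9.63,0,2.66],0],[-1,[-10.2,0,3.3],0],[-1,[-10.2,0,3.3],0]]}}

```text
t: 4.7
tcp_pos: [648.4, -225.7, 110.3]
ee_rot: [0.003, -0.047, 0.999, -0.001]
wrist_force: [4.5, 2.5, 4.2]
finger_gap: 0.156
```

>>> {"method": "arm_command", "body": {"series": [[0,[0,0,0],0],[0,[0,0,0],0],[0,[0,0,0],0],[0,[0,0,0],0],[0,[0,0,-1],0],[0,[0,0,-3],0],[0,[0,0,-6],0],[0,[4,0,-6],0],[0,[8,0,-6],0],[0,[12,0,-6],0]]}}

```text
t: 5.53
tcp_pos: [523.6, -237.7, 170.5]
ee_rot: [0.001, -0.046, 0.999, -0.0]
wrist_force: [0.1, -1.1, -0.5]
finger_gap: 0.498
```

```bash
python3 -c "
from h import *
d=snap('wrist','w3.png')
print(to([511.5,-238,140],0.84))
d=snap('side','s3.png');I=d['pixels'][:,:,::-1][150:330,280:480];cv2.imwrite('pics/s3c.png',cv2.resize(I,(660,594),interpolation=cv2.INTER_CUBIC))
"
```

```text
('tcp', array([ 513.3, -237.1,  168.9]), 'yaw', np.float64(0.088), 'shift cm', array([ 0.16, -0.08,  2.89]), 'spin', np.float64(-0.752), 'q', array([-0.15,  0.33, -0.21, -0.  , -1.04, -1.33]), 'F', array([-7.5,  2.2, -4. ]), 'gap', 43.6, 't', 5.58)
```

View pics/w3.png

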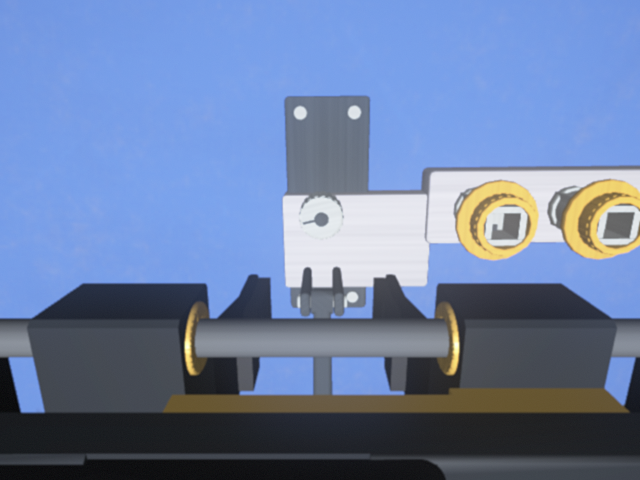

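View pics/s3c.png

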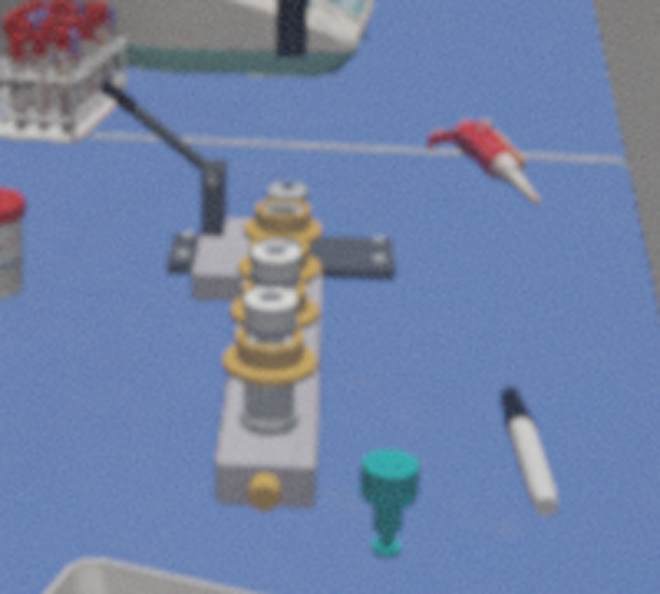

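```bash
python3 -c "
from h import *
d=snap('wrist','w4.png');I=d['pixels'][:,:,::-1][150:280,260:400];cv2.imwrite('pics/w4c.png',cv2.resize(I,(560,520),interpolation=cv2.INTER_CUBIC))
for z in(47,60): print(onz(d,321,217,z))
print(d['o']['tcp_pos'])
"
```

```text
[ 511.14194292 -238.55915823   47.        ]
[ 508.18705506 -238.83960204   60.        ]
[ 517.63792033 -237.57286962  169.76722468]
```

View pics/w4c.png

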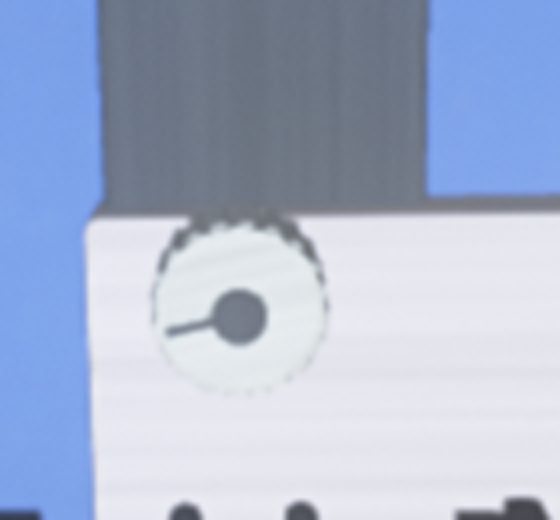

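```bash
python3 -c "
from h import *
d=snap('wrist')
for v in (227,228.7): print(onz(d,320.3,v,60),d['o']['tcp_pos'])
print(to([511.5,-238.5,33],0.84))
"
```

```text
[ 519.91168248 -239.33477303   60.        ] [ 521.62453454 -238.02058094  170.69343795]
[ 521.1071068  -239.22728341   60.        ] [ 521.62453454 -238.02058094  170.69343795]
('tcp', array([ 524.1, -238.2,  171.1]), 'yaw', np.float64(0.091), 'shift cm', array([ 1.28,  0.09, 13.8 ]), 'spin', np.float64(-0.749), 'q', array([-0.15,  0.34, -0.19,  0.  , -1.03, -1.34]), 'F', array([ 0.4, -0.6,  0.5]), 'gap', 43.3, 't', 5.73)
```

```bash
python3 -c "
from h import *
for k in range(3):
  d=snap('wrist','w5.png'); print(d['o']['tcp_pos'])
I=d['pixels'][:,:,::-1][150:280,260:400];cv2.imwrite('pics/w5c.png',cv2.resize(I,(560,520),interpolation=cv2.INTER_CUBIC))
for v in (231,233,235): print(onz(d,320.3,v,60))
"
```

```text
[ 524.1019724  -238.17654737  171.06173016]
[ 525.41396059 -238.07971876  170.90170027]
[ 526.02648963 -237.94880314  170.55767528]
[ 527.40919565 -239.1026764    60.        ]
[ 528.82360656 -238.97305438   60.        ]
[ 530.24187693 -238.84307866   60.        ]
```

View pics/w5c.png

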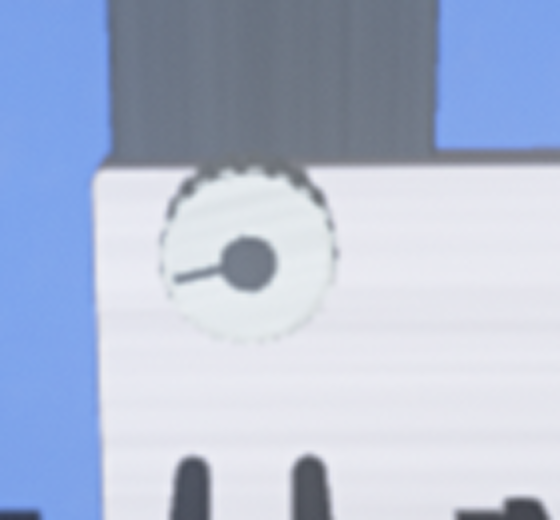

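>>> {"method": "arm_command", "body": {"series": [[0,[1.3,0,2],-0.12],[0,[1.3,0,4],-0.25],[0,[1.3,0,6],-0.37],[0,[1.3,0,8],-0.5],[0,[1.3,0,8],-0.62],[0,[1.3,0,8],-0.75],[0,[1.3,0,8],-0.75],[0,[1.3,0,8],-0.75],[0,[1.3,0,8],-0.75],[0,[1.3,0,8],-0.75]]}}

```text
t: 6.72
tcp_pos: [512.4, -238.8, 89.7]
ee_rot: [0.0, -0.408, 0.913, -0.0]
wrist_force: [-0.0, -1.1, -0.1]
finger_gap: 0.497
```

```bash
python3 -c "
from h import *
d=snap('wrist','w6.png'); print(d['o']['tcp_pos'])
print(proj(d,[[511.5,-238.5,60]]))
print(to([511.5,-238.5,33],0.84))
"
```

```text
[ 512.36517535 -238.81087273   89.69607076]
[[325.16401344 271.85881169]]
('tcp', array([ 512.3, -238.8,   89.8]), 'yaw', np.float64(0.84), 'shift cm', array([0.03, 0.08, 5.68]), 'spin', np.float64(0.0), 'q', array([-0.15,  0.41, -0.32, -0.  , -0.84, -0.58]), 'F', array([ 0.2, -0.1, -0.5]), 'gap', 43.4, 't', 6.77)
```

View pics/w6.png

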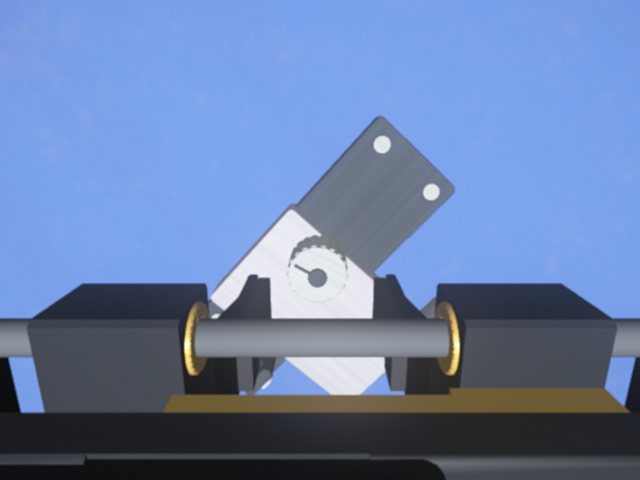

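```bash
python3 -c "
from h import *
d=snap('wrist'); p=onz(d,318,272.5,60); print(p)
print(to([p[0],p[1],33],0.84))
"
```

```text
[ 514.28583831 -240.58301997   60.        ]
('tcp', array([ 512.1, -238.8,   89.8]), 'yaw', np.float64(0.841), 'shift cm', array([-0.01, -0.28,  5.68]), 'spin', np.float64(0.001), 'q', array([-0.15,  0.41, -0.32, -0.  , -0.84, -0.58]), 'F', array([ 0.7, -0. ,  0.1]), 'gap', 43.3, 't', 6.82)
```

>>> {"method": "arm_command", "body": {"series": [[0,[0,-0.28,2],0],[0,[0,-0.28,4],0],[0,[0,-0.28,5.5],0],[0,[0,-0.28,5.5],0],[-1,[0,-0.28,5.5],0],[-1,[0,-0.28,5.5],0],[-1,[0,-0.28,5.5],0],[-1,[0,-0.28,5.5],0],[-1,[0,-0.28,5.5],0]]}}

```text
t: 7.57
tcp_pos: [514.2, -240.4, 35.8]
ee_rot: [0.0, -0.409, 0.913, -0.0]
wrist_force: [-1.6, 3.7, 5.5]
finger_gap: 0.336
```

```bash
python3 -c "
from h import *
print(to([514,-240,33],0.84))
"
```

```text
('tcp', array([ 514.2, -240.4,   35.8]), 'yaw', np.float64(0.842), 'shift cm', array([-0.02,  0.04,  0.28]), 'spin', np.float64(0.002), 'q', array([-0.15,  0.49, -0.36, -0.  , -0.72, -0.58]), 'F', array([-1.6,  3.7,  5.5]), 'gap', 29.2, 't', 7.57)
```

Gripped at 29 mm. Turn +1.2 now, then continue.

>>> {"method": "arm_command", "body": {"series": [[-1,[0,0,0],0.12],[-1,[0,0,0],0.24],[-1,[0,0,0],0.36],[-1,[0,0,0],0.48],[-1,[0,0,0],0.6],[-1,[0,0,0],0.72],[-1,[0,0,0],0.84],[-1,[0,0,0],0.96],[-1,[0,0,0],1.08],[-1,[0,0,0],1.2]]}}

```text
t: 8.4
tcp_pos: [513.7, -238.6, 35.7]
ee_rot: [-0.0, 0.181, 0.983, 0.001]
wrist_force: [-2.8, 12.6, 9.0]
finger_gap: 0.339
```

```bash
python3 -c "
from h import *
print(to([514,-240,33],0.84),manip.observe()['ft_torque'])
"
```

```text
('tcp', array([ 513.7, -238.6,   35.7]), 'yaw', np.float64(-0.364), 'shift cm', array([-0.08, -0.12,  0.27]), 'spin', np.float64(-1.204), 'q', array([-0.15,  0.49, -0.36, -0.  , -0.72, -1.78]), 'F', array([-2.8, 12.6,  9. ]), 'gap', 29.5, 't', 8.4) [3.75464903 0.65224834 0.09135816]
```

>>> {"method": "arm_command", "body": {"series": [[-1,[0,0,0],0.1],[-1,[0,0,0],0.2],[-1,[0,0,0],0.3],[-1,[0,0,0],0.4],[-1,[0,0,0],0.4]]}}

```text
t: 8.82
tcp_pos: [514.1, -238.0, 35.7]
ee_rot: [-0.0, 0.372, 0.928, 0.001]
wrist_force: [-1.7, 13.3, 8.0]
finger_gap: 0.334
```

```bash
python3 -c "
from h import *
print(to([514,-240,33],0.84),manip.observe()['ft_torque'])
"
```

```text
('tcp', array([ 514.1, -238. ,   35.7]), 'yaw', np.float64(-0.762), 'shift cm', array([-0.13, -0.15,  0.27]), 'spin', np.float64(1.54), 'q', array([-0.15,  0.49, -0.36, -0.  , -0.72, -2.18]), 'F', array([-1.7, 13.3,  8. ]), 'gap', 29.0, 't', 8.82) [4.05593311 0.44722455 0.05414343]
```

>>> {"method": "arm_command", "body": {"series": [[0,[0,0,0],0],[0,[0.07,0.07,0],0],[0,[0.1,0.1,0],0],[0,[0.1,0.1,0],0],[0,[0.1,0.1,0],-0.12],[0,[0.1,0.1,0],-0.24],[0,[0.1,0.1,0],-0.36],[0,[0.1,0.1,0],-0.48],[0,[0.1,0.1,0],-0.6],[0,[0.1,0.1,0],-0.72]]}}

```text
t: 9.65
tcp_pos: [513.8, -239.8, 34.4]
ee_rot: [-0.0, 0.016, 1.0, -0.0]
wrist_force: [0.0, 0.0, -0.4]
finger_gap: 0.502
```

>>> {"method": "arm_command", "body": {"series": [[0,[0,0,0],-0.12],[0,[0,0,0],-0.24],[0,[0,0,0],-0.36],[0,[0,0,0],-0.48],[0,[0,0,0],-0.6],[0,[0,0,0],-0.72],[0,[0,0,0],-0.8],[0,[0,0,0],-0.8]]}}

```text
t: 10.32
tcp_pos: [513.9, -239.8, 34.4]
ee_rot: [-0.0, -0.372, 0.928, -0.0]
wrist_force: [0.2, -0.4, -0.0]
finger_gap: 0.501
```

```bash
python3 -c "
from h import *
print(to([514,-239,33],0.74),manip.observe()['ft_torque'])
d=snap('wrist','w7.png')
"
```

```text
('tcp', array([ 513.9, -239.8,   34.4]), 'yaw', np.float64(0.763), 'shift cm', array([-0.06,  0.04,  0.14]), 'spin', np.float64(0.023), 'q', array([-0.15,  0.49, -0.36,  0.  , -0.72, -0.66]), 'F', array([ 0.2, -0.4, -0. ]), 'gap', 43.6, 't', 10.32) [ 0.10069419  0.04252857 -0.00413626]
```

View pics/w7.png

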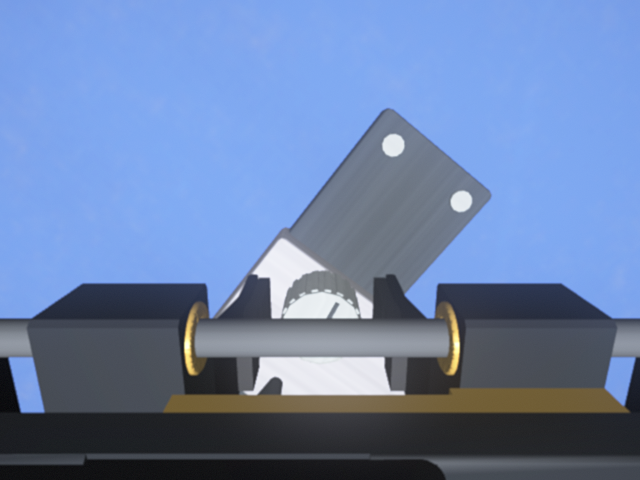

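>>> {"method": "arm_command", "body": {"series": [[-1,[0,0.05,0],0],[-1,[0,0.05,0],0],[-1,[0,0.05,0],0],[-1,[0,0.05,0],0],[-1,[0,0.05,0],0],[-1,[0,0.05,0],0.12],[-1,[0,0.05,0],0.24],[-1,[0,0.05,0],0.36],[-1,[0,0.05,0],0.48],[-1,[0,0.05,0],0.6]]}}

```text
t: 11.2
tcp_pos: [514.9, -239.1, 35.1]
ee_rot: [0.001, -0.08, 0.997, -0.001]
wrist_force: [3.4, -1.3, -1.9]
finger_gap: 0.334
```

```bash
python3 -c "
from h import *
print(to([514,-239,33],0.74),manip.observe()['ft_torque'])
"
```

```text
('tcp', array([ 514.9, -239.1,   35.1]), 'yaw', np.float64(0.159), 'shift cm', array([0.08, 0.02, 0.21]), 'spin', np.float64(-0.581), 'q', array([-0.15,  0.49, -0.36,  0.  , -0.72, -1.26]), 'F', array([ 3.4, -1.3, -1.9]), 'gap', 29.1, 't', 11.2) [-0.22709659 -0.81038048  0.64469428]
```

>>> {"method": "arm_command", "body": {"series": [[-1,[0,0,0],0.1],[-1,[0,0,0],0.2],[-1,[0,0,0],0.2],[-1,[0,0,0],0.2]]}}

```text
t: 11.53
tcp_pos: [514.8, -239.0, 35.2]
ee_rot: [0.001, 0.017, 1.0, -0.0]
wrist_force: [2.3, -1.1, 2.2]
finger_gap: 0.334
```

```bash
python3 -c "
from h import *
print(to([514,-239,33],0.1),manip.observe()['ft_torque'])
"
```

```text
('tcp', array([ 514.8, -239. ,   35.2]), 'yaw', np.float64(-0.034), 'shift cm', array([ 0.08, -0.01,  0.22]), 'spin', np.float64(-0.134), 'q', array([-0.15,  0.49, -0.36,  0.  , -0.72, -1.46]), 'F', array([ 2.3, -1.1,  2.2]), 'gap', 29.0, 't', 11.53) [-0.17119303 -0.59415089  0.48798622]
```

>>> {"method": "arm_command", "body": {"series": [[0,[0,0,0],0],[0,[0,0,0],0],[0,[0,0,0],0],[0,[0,0,-2],0],[0,[0,0,-6],0],[0,[0,0,-10],-0.06],[0,[0,0,-13.7],-0.13],[0,[0,0,-13.7],-0.13],[0,[0,0,-13.7],-0.13],[0,[0,0,-13.7],-0.13]]}}

```text
t: 12.37
tcp_pos: [512.5, -238.5, 170.7]
ee_rot: [-0.001, -0.045, 0.999, 0.001]
wrist_force: [-1.2, -0.3, -1.4]
finger_gap: 0.505
```

```bash
python3 -c "
from h import *
d=snap('wrist','w8.png')
print(to([649,-225.7,110],0.095))
"
```

```text
('tcp', array([ 512.2, -238.5,  169.9]), 'yaw', np.float64(0.091), 'shift cm', array([-13.76,   0.02,   5.95]), 'spin', np.float64(-0.004), 'q', array([-0.15,  0.33, -0.22, -0.  , -1.03, -1.33]), 'F', array([ 0.5, -0.1,  0.2]), 'gap', 43.8, 't', 12.42)
```

View pics/w8.png

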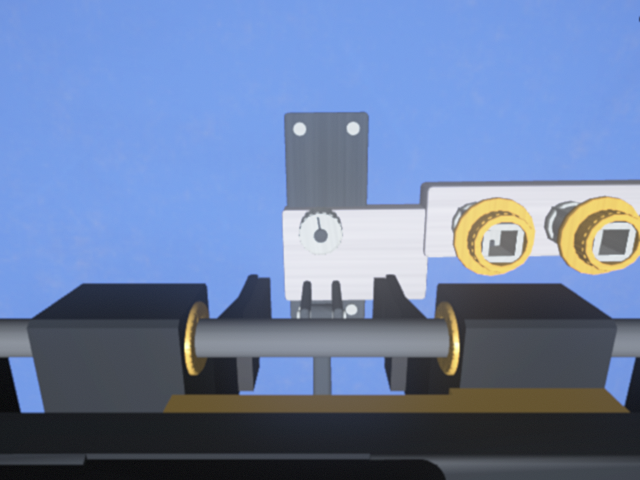

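>>> {"method": "arm_command", "body": {"series": [[0,[-3.5,0,0],0],[0,[-7,0,0],0],[0,[-10.5,0,0],0],[0,[-13.75,0,0],0],[0,[-13.75,0,0.5],0],[0,[-13.75,0,3],0],[0,[-13.75,0,5.5],0],[0,[-13.75,0,6],0],[0,[-13.75,0,6],0],[0,[-13.75,0,6],0]]}}

```text
t: 13.25
tcp_pos: [650.2, -226.6, 111.2]
ee_rot: [-0.001, -0.046, 0.999, -0.0]
wrist_force: [0.5, -0.5, 0.4]
finger_gap: 0.499
```

```bash
python3 -c "
from h import *
d=snap('wrist','w9.png')
print(to([649,-225.7,110],0.095))
"
```

```text
('tcp', array([ 651. , -226.7,  112.5]), 'yaw', np.float64(0.092), 'shift cm', array([0.19, 0.11, 0.25]), 'spin', np.float64(-0.003), 'q', array([-0.1 ,  0.58,  0.04,  0.  , -1.03, -1.38]), 'F', array([-0. , -0.4,  0.9]), 'gap', 43.9, 't', 13.3)
```

View pics/w9.png

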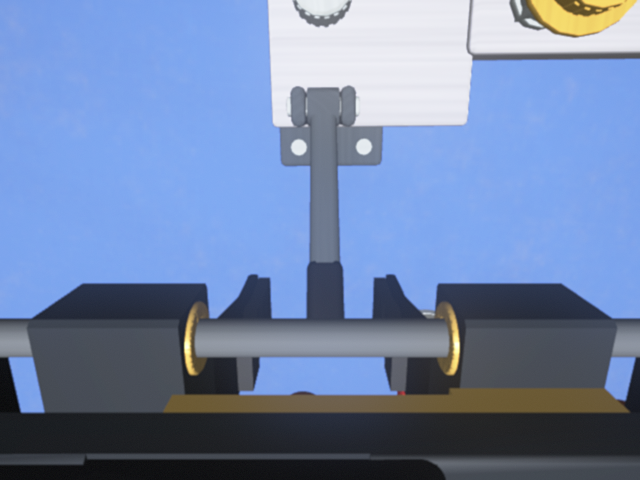

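>>> {"method": "arm_command", "body": {"series": [[-1,[0.1,0,0.1],0],[-1,[0.1,0,0.1],0],[-1,[0.1,0,0.1],0],[-1,[0.1,0,0.1],0],[-1,[0.1,0,0.1],0],[-1,[0.1,0,0.1],0],[-1,[0.1,0,0.1],0],[-1,[0.1,0,0.1],0]]}}

```text
t: 13.97
tcp_pos: [649.7, -225.5, 110.8]
ee_rot: [0.0, -0.046, 0.999, 0.0]
wrist_force: [-0.3, 4.1, 1.3]
finger_gap: 0.153
```

>>> {"method": "arm_command", "body": {"series": [[-1,[0.99,0,-1.12],0],[-1,[2.15,0,-2.08],0],[-1,[3.44,0,-2.84],0],[-1,[4.85,0,-3.38],0],[-1,[6.32,0,-3.69],0],[-1,[7.82,0,-3.77],0],[-1,[9.31,0,-3.6],0],[-1,[10.76,0,-3.2],0],[-1,[12.13,0,-2.57],0]]}}

```text
t: 14.72
tcp_pos: [531.5, -237.5, 137.9]
ee_rot: [0.005, -0.046, 0.999, -0.001]
wrist_force: [4.3, 3.4, 1.3]
finger_gap: 0.159
```

>>> {"method": "arm_command", "body": {"series": [[-1,[1.24,0,0.84],0],[-1,[2.34,0,1.86],0],[-1,[3.26,0,3.05],0],[-1,[3.98,0,4.37],0],[-1,[4.48,0,5.78],0],[-1,[4.75,0,7.26],0],[-1,[4.8,0,8.2],0],[-1,[4.8,0,8.4],0],[-1,[4.8,0,8.4],0]]}}

```text
t: 15.47
tcp_pos: [480.4, -242.5, 53.5]
ee_rot: [-0.001, -0.046, 0.999, -0.0]
wrist_force: [-4.4, 0.5, 9.7]
finger_gap: 0.158
```

```bash
python3 -c "
from h import *
print(to([475,-242,53],0.095))
d=snap('side','s4.png');I=d['pixels'][:,:,::-1][150:330,280:480];cv2.imwrite('pics/s4c.png',cv2.resize(I,(660,594),interpolation=cv2.INTER_CUBIC))
"
```

```text
('tcp', array([ 480.4, -242.5,   53.5]), 'yaw', np.float64(0.093), 'shift cm', array([0.53, 0.1 , 0.05]), 'spin', np.float64(-0.002), 'q', array([-0.17,  0.43, -0.42,  0.  , -0.73, -1.31]), 'F', array([-4.4,  0.5,  9.7]), 'gap', 13.7, 't', 15.47)
```

View pics/s4c.png

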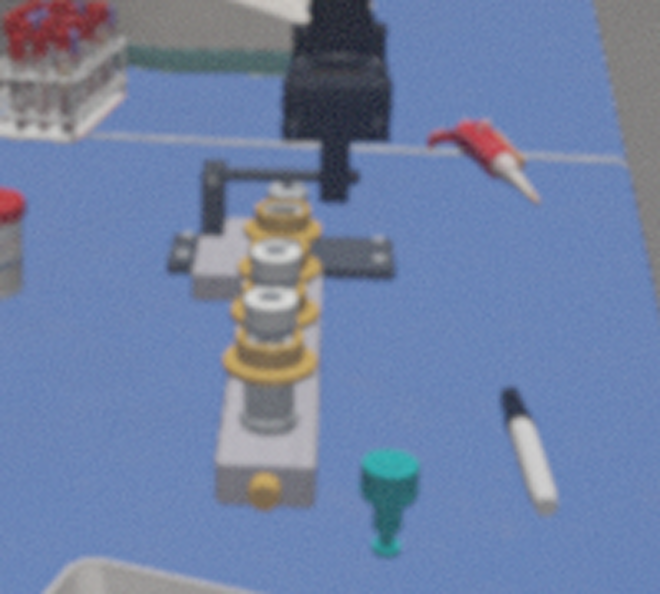

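>>> {"method": "arm_command", "body": {"series": [[-1,[0,0,0.1],0],[0,[0,0,0],0],[0,[0,0,0],0],[0,[0,0,0],0],[0,[0,0,0],0],[0,[0,0,-2],0],[0,[0,0,-5],0],[0,[0,0,-9],0],[0,[0,0,-12],0],[0,[0,0,-15],0]]}}

```text
t: 16.35
tcp_pos: [480.9, -242.0, 203.9]
ee_rot: [0.0, -0.046, 0.999, -0.0]
wrist_force: [-0.2, 0.7, -0.9]
finger_gap: 0.496
```

```bash
python3 -c "
from h import *
print(to([480.5,86.5,190],1.668))
d=snap('side','s5.png');I=d['pixels'][:,:,::-1][180:290,310:440];cv2.imwrite('pics/s5c.png',cv2.resize(I,(650,550),interpolation=cv2.INTER_CUBIC))
"
```

```text
('tcp', array([ 480.9, -242. ,  203.9]), 'yaw', np.float64(0.092), 'shift cm', array([-2.97, 32.72,  1.38]), 'spin', np.float64(1.565), 'q', array([-0.16,  0.25, -0.23,  0.  , -1.08, -1.31]), 'F', array([-0.2,  0.7, -0.9]), 'gap', 43.1, 't', 16.35)
```

View pics/s5c.png

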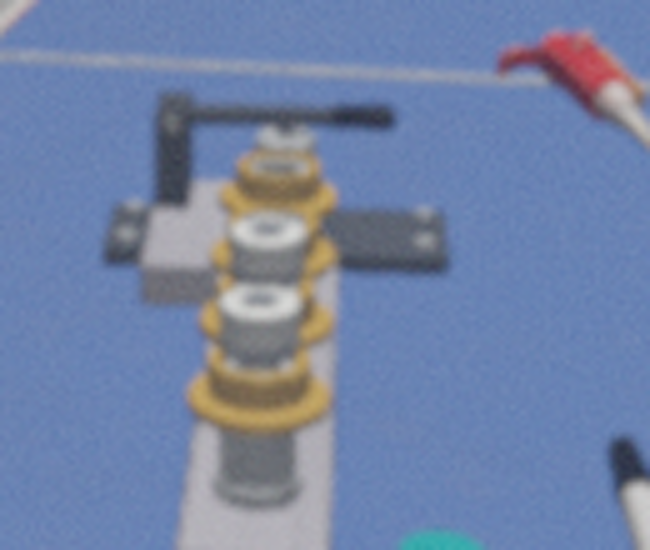

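>>> {"method": "arm_command", "body": {"series": [[0,[-0.3,3.5,0],-0.12],[0,[-0.6,7,0],-0.24],[0,[-0.9,10.5,0],-0.36],[0,[-1.2,14,0],-0.48],[0,[-1.5,17.5,0],-0.6],[0,[-1.8,21,0],-0.72],[0,[-2.1,24,0],-0.84],[0,[-2.4,27,0],-0.96],[0,[-2.7,30,0],-1.08],[0,[-2.9,31,0],-1.2]]}}

```text
t: 17.23
tcp_pos: [481.4, 72.4, 201.8]
ee_rot: [0.0, -0.606, 0.796, 0.0]
wrist_force: [0.1, 0.4, 0.3]
finger_gap: 0.496
```

```bash
python3 -c "
from h import *
print(to([480.5,86.5,140],1.668))
"
```

```text
('tcp', array([481.4,  72.4, 201.8]), 'yaw', np.float64(1.301), 'shift cm', array([-1.33,  0.46,  6.19]), 'spin', np.float64(-0.367), 'q', array([ 0.48,  0.17, -0.35, -0.  , -1.05, -0.75]), 'F', array([0.1, 0.4, 0.3]), 'gap', 43.2, 't', 17.23)
```

>>> {"method": "arm_command", "body": {"series": [[0,[-1.3,0.4,1],-0.12],[0,[-1.3,0.4,2],-0.24],[0,[-1.3,0.4,3],-0.36],[0,[-1.3,0.4,3.2],-0.367],[0,[-1.3,0.4,3.2],-0.367],[0,[-1.3,0.4,3.2],-0.367],[0,[-1.3,0.4,3.2],-0.367],[0,[-1.3,0.4,3.2],-0.367]]}}

```text
t: 17.9
tcp_pos: [481.5, 83.0, 170.9]
ee_rot: [-0.001, 0.737, -0.676, 0.0]
wrist_force: [0.4, 0.0, 0.2]
finger_gap: 0.497
```

```bash
python3 -c "
from h import *
print(to([480.5,86.5,140],1.668))
d=snap('wrist','w10.png');print(d['o']['tcp_pos'],proj(d,[[480.5,86.5,108.5],[486.8,16,108.5]]))
"
```

```text
('tcp', array([481.5,  83. , 170.9]), 'yaw', np.float64(1.657), 'shift cm', array([-0.36,  0.08,  3.09]), 'spin', np.float64(-0.011), 'q', array([ 0.5 ,  0.2 , -0.4 ,  0.  , -0.97, -0.42]), 'F', array([0.4, 0. , 0.2]), 'gap', 43.3, 't', 17.9)
[481.53380763  83.01083213 170.86422165] [[324.65715292 259.37463222]
 [324.63046808 132.47770134]]
```

View pics/w10.png

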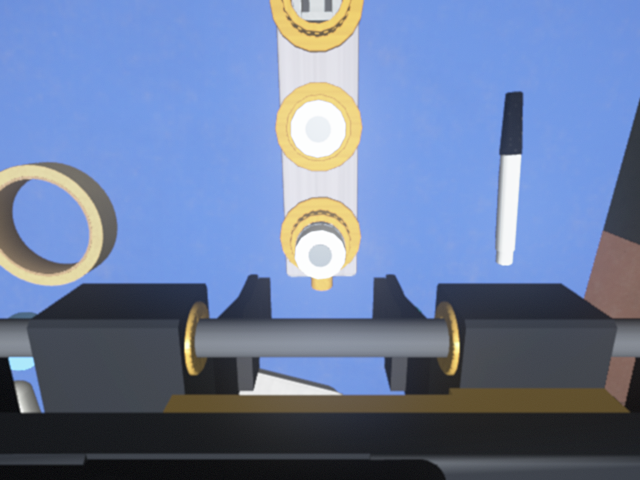

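```bash
python3 -c "
from h import *
d=snap('wrist');
for q in [(320,254.5),(318,128.5)]:
  p=onz(d,*q,108.5);print(p)
p=onz(d,320,254.5,108.5);print(to([p[0],p[1],72],1.668))
"
```

```text
[483.31807076  83.75714058 108.5       ]
[490.37730307  14.25890033 108.5       ]
('tcp', array([481.4,  83. , 170.7]), 'yaw', np.float64(1.658), 'shift cm', array([-0.06, -0.19,  9.87]), 'spin', np.float64(-0.01), 'q', array([ 0.5 ,  0.2 , -0.4 ,  0.  , -0.97, -0.42]), 'F', array([ 0.8, -0.3,  0.4]), 'gap', 43.6, 't', 18.0)
```

>>> {"method": "arm_command", "body": {"series": [[0,[-0.08,-0.19,3],-0.01],[0,[-0.08,-0.19,6],-0.01],[0,[-0.08,-0.19,8],-0.01],[0,[-0.08,-0.19,9.4],-0.01],[0,[-0.08,-0.19,9.4],-0.01],[0,[-0.08,-0.19,9.4],-0.01],[0,[-0.08,-0.19,9.4],-0.01]]}}

```text
t: 18.58
tcp_pos: [483.7, 84.3, 77.3]
ee_rot: [-0.001, 0.741, -0.672, 0.0]
wrist_force: [-0.7, 0.3, 0.4]
finger_gap: 0.499
```

```bash
python3 -c "
from h import *
print(to([483.3,83.8,72],1.668))
d=snap('wrist','w11.png')
"
```

```text
('tcp', array([483.7,  84.3,  77.3]), 'yaw', np.float64(1.669), 'shift cm', array([0.04, 0.05, 0.53]), 'spin', np.float64(0.001), 'q', array([ 0.5 ,  0.32, -0.51,  0.  , -0.74, -0.41]), 'F', array([-0.7,  0.3,  0.4]), 'gap', 43.4, 't', 18.58)
```

View pics/w11.png

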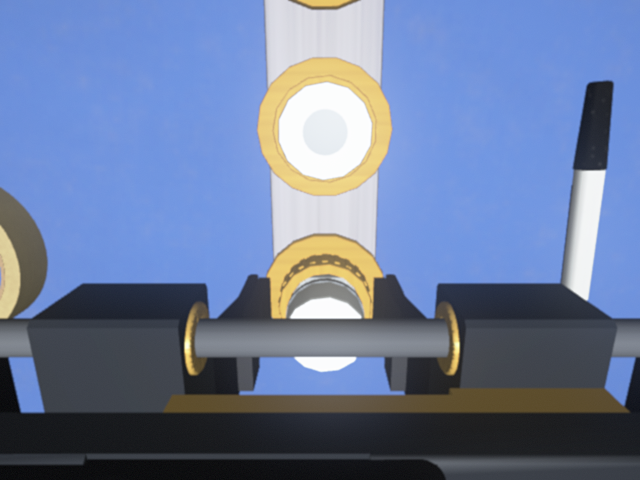

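>>> {"method": "arm_command", "body": {"series": [[0,[0,0.03,0.4],0],[0,[0,0.03,0.7],0],[0,[0,0.03,1.0],0],[0,[0,0.03,1.2],0],[0,[0,0.03,1.2],0],[0,[0,0.03,1.2],0]]}}

```text
t: 19.13
tcp_pos: [483.6, 84.5, 65.5]
ee_rot: [-0.001, 0.741, -0.671, 0.001]
wrist_force: [-0.9, 0.8, 8.2]
finger_gap: 0.503
```

>>> {"method": "arm_command", "body": {"series": [[0,[0,0,0.15],0],[0,[0,0,0.3],0],[0,[0,0,0.4],0],[0,[0,0,0.4],0],[0,[0,0,0.4],0]]}}

```text
t: 19.55
tcp_pos: [483.7, 84.5, 64.1]
ee_rot: [-0.001, 0.741, -0.671, 0.001]
wrist_force: [-6.4, 0.6, 25.8]
finger_gap: 0.498
```

```bash
python3 -c "
from h import *
print(to([483.3,83.8,72],1.668))
d=snap('side','s6.png');I=d['pixels'][:,:,::-1][180:290,310:440];cv2.imwrite('pics/s6c.png',cv2.resize(I,(650,550),interpolation=cv2.INTER_CUBIC))
"
```

```text
('tcp', array([483.7,  84.5,  64.1]), 'yaw', np.float64(1.67), 'shift cm', array([ 0.06,  0.04, -0.79]), 'spin', np.float64(0.002), 'q', array([ 0.51,  0.34, -0.52,  0.  , -0.7 , -0.41]), 'F', array([-6.4,  0.6, 25.8]), 'gap', 43.3, 't', 19.55)
```

View pics/s6c.png

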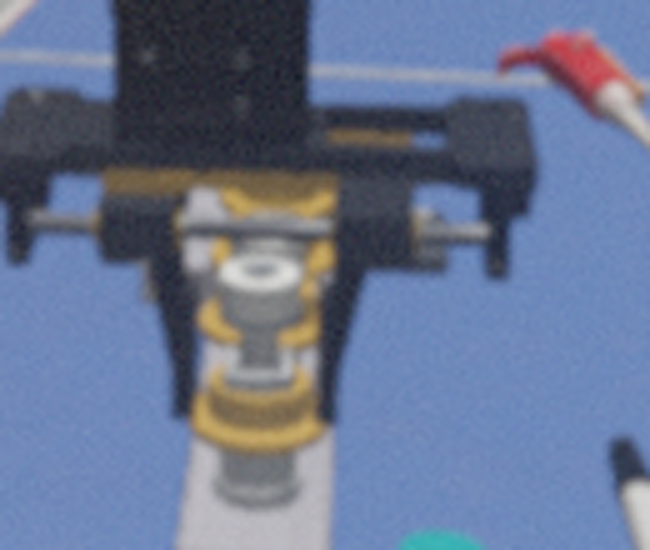

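>>> {"method": "arm_command", "body": {"series": [[0,[0,0,-0.8],0],[0,[0,0,-1.6],0],[0,[0,0,-2.4],0],[0,[0,0,-2.4],0],[-1,[0,0,-2.4],0],[-1,[0,0,-2.4],0],[-1,[0,0,-2.4],0],[-1,[0,0,-2.4],0],[-1,[0,0,-2.4],0],[-1,[0,0,-2.4],0]]}}

```text
t: 20.43
tcp_pos: [482.6, 83.9, 83.8]
ee_rot: [0.0, 0.741, -0.672, -0.0]
wrist_force: [1.1, -2.0, -1.4]
finger_gap: 0.405
```

```bash
python3 -c "
from h import *
print(to([483.3,83.8,72],1.668))
"
```

```text
('tcp', array([482.6,  83.9,  83.8]), 'yaw', np.float64(1.669), 'shift cm', array([ 0.01, -0.07,  1.18]), 'spin', np.float64(0.001), 'q', array([ 0.5 ,  0.31, -0.5 ,  0.  , -0.75, -0.41]), 'F', array([ 1.1, -2. , -1.4]), 'gap', 35.2, 't', 20.43)
```

>>> {"method": "arm_command", "body": {"series": [[-0.2,[0,0,-0.35],0],[-0.2,[0,0,-0.35],0],[-1,[0,0,-0.35],0],[-1,[0,0,-0.35],0],[-1,[0,0,-0.35],0],[-1,[0,0,-0.35],0],[-1,[0,0,-0.35],0],[-1,[0,0,-0.35],0]]}}

```text
t: 21.1
tcp_pos: [482.4, 83.9, 84.5]
ee_rot: [0.0, 0.74, -0.672, -0.001]
wrist_force: [9.8, -0.3, -22.0]
finger_gap: 0.401
```

```bash
python3 -c "
from h import *
print(to([483.3,83.8,72],1.668))
d=snap('side','s7.png');I=d['pixels'][:,:,::-1][180:290,310:440];cv2.imwrite('pics/s7c.png',cv2.resize(I,(650,550),interpolation=cv2.INTER_CUBIC))
"
```

```text
('tcp', array([482.4,  83.9,  84.5]), 'yaw', np.float64(1.667), 'shift cm', array([ 0.02, -0.09,  1.25]), 'spin', np.float64(-0.001), 'q', array([ 0.5 ,  0.31, -0.5 , -0.  , -0.76, -0.41]), 'F', array([  9.8,  -0.3, -22. ]), 'gap', 34.9, 't', 21.1)
```

View pics/s7c.png

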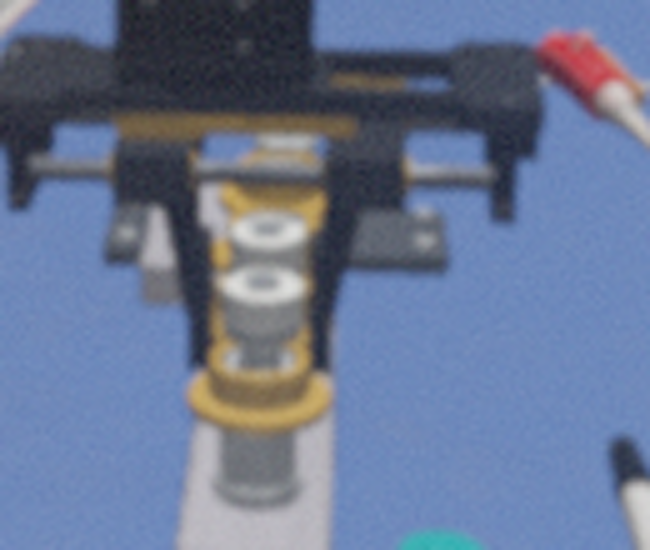

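>>> {"method": "arm_command", "body": {"series": [[0,[0,0,0.35],0],[0,[0,0,0.2],0],[0,[0,0,0],0],[0,[0,0,-0.2],0],[0,[0,0,-0.3],0],[-1,[0,0,-0.3],0],[-1,[0,0,-0.3],0],[-1,[0,0,-0.3],0],[-1,[0,0,-0.3],0],[-1,[0,0,-0.3],0]]}}

```text
t: 21.98
tcp_pos: [482.6, 84.0, 90.9]
ee_rot: [0.0, 0.741, -0.672, 0.0]
wrist_force: [-0.5, -0.1, 1.1]
finger_gap: 0.335
```

>>> {"method": "arm_command", "body": {"series": [[-1,[0,0,0],0],[-1,[0,0,0],0],[-1,[0,0,0],0],[-1,[0,0,0],0]]}}

```text
t: 22.32
tcp_pos: [482.6, 84.0, 90.8]
ee_rot: [0.0, 0.741, -0.672, 0.0]
wrist_force: [-0.9, -0.4, 2.2]
finger_gap: 0.332
```

```bash
python3 -c "
from h import *
print(to([483.3,83.8,72],1.668))
d=snap('side','s8.png');I=d['pixels'][:,:,::-1][180:290,310:440];cv2.imwrite('pics/s8c.png',cv2.resize(I,(650,550),interpolation=cv2.INTER_CUBIC))
"
```

```text
('tcp', array([482.6,  84. ,  90.8]), 'yaw', np.float64(1.669), 'shift cm', array([ 0.02, -0.06,  1.88]), 'spin', np.float64(0.001), 'q', array([ 0.5 ,  0.3 , -0.5 ,  0.  , -0.77, -0.41]), 'F', array([-0.9, -0.4,  2.2]), 'gap', 28.9, 't', 22.32)
```

View pics/s8c.png

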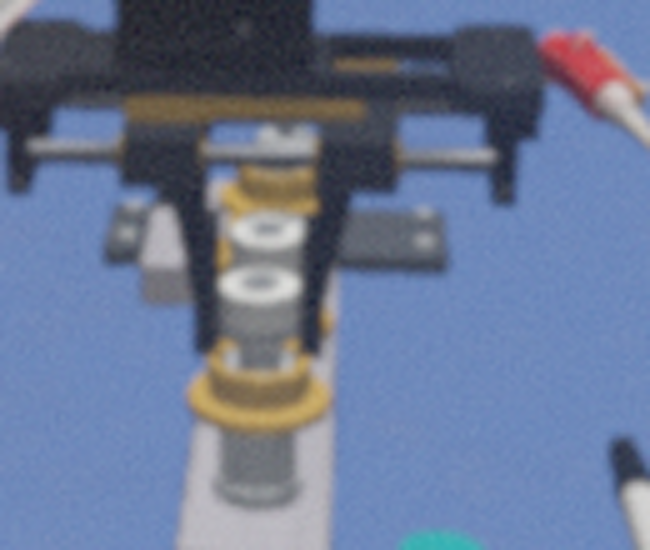

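>>> {"method": "arm_command", "body": {"series": [[-1,[0,0,-2],0],[-1,[0,0,-4],0],[-1,[0,0,-6],0],[-1,[0,0,-8],0],[-1,[0,0,-10],0],[-1,[0,0,-10],0]]}}

```text
t: 22.87
tcp_pos: [485.0, 84.8, 194.6]
ee_rot: [-0.004, 0.741, -0.671, 0.002]
wrist_force: [-0.1, 0.9, 1.1]
finger_gap: 0.333
```

```bash
python3 -c "
from h import *
print(to([510,330,190],1.668))
s=snap('scene','sc2.png'); d=snap('side','s9.png')
for n,c in (('scene',s),('side',d)):
  p=c['pixels'].astype(int); m=((p.min(2)>100)&(p.max(2)-p.min(2)<25)).astype(np.uint8)
  if n=='scene': m[:290]=0; m[:,300:]=0
  else: m[:310]=0; m[:,380:]=0; m[:,:235]=0
  cs=cv2.findContours(m,0,2)[0]; k=max(cs,key=cv2.contourArea); k=cv2.convexHull(k)
  r=k[:,0]; W=np.array([onz(c,u,v,19)[:2] for u,v in r],np.float32); print(n,cv2.contourArea(k),cv2.minAreaRect(W))
"
```

```text
('tcp', array([485. ,  84.8, 194.6]), 'yaw', np.float64(1.67), 'shift cm', array([-24.15,  -4.9 ,   0.54]), 'spin', np.float64(0.002), 'q', array([ 0.5 ,  0.18, -0.36,  0.  , -1.03, -0.41]), 'F', array([-0.1,  0.9,  1.1]), 'gap', 29.0, 't', 22.87)
scene 4208.0 ((517.3715209960938, 332.4812316894531), (201.83404541015625, 123.22598266601562), 79.0353012084961)
side 8265.0 ((518.48388671875, 335.3136291503906), (210.83267211914062, 123.65924835205078), 78.95233154296875)
```

View pics/sc2.png

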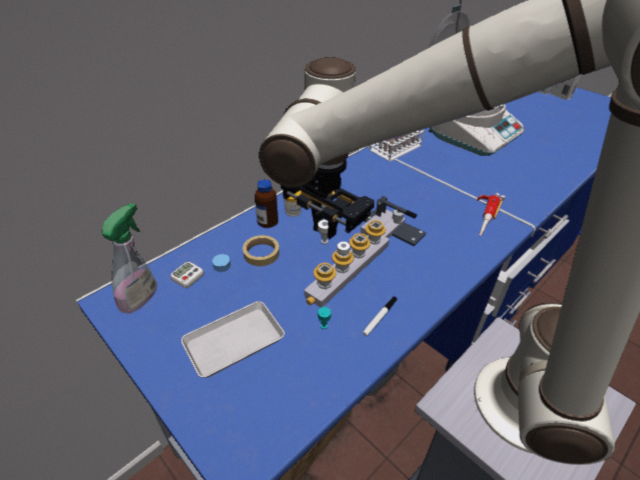

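View pics/s9.png

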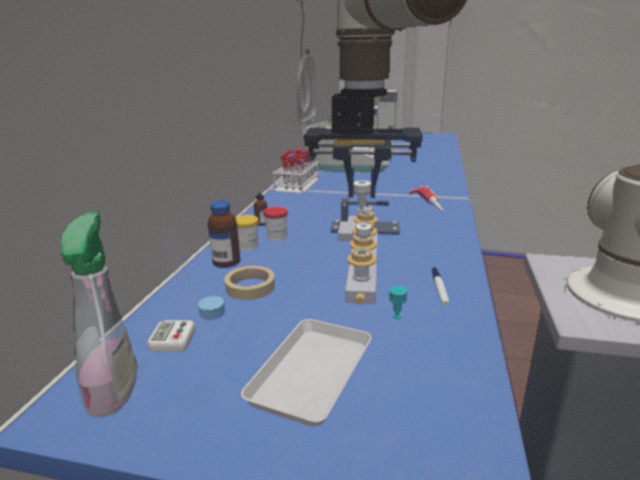

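```bash
python3 -c "
from h import *
print(to([528,370,150],1.668))
"
```

```text
('tcp', array([482.6,  84.2, 190.9]), 'yaw', np.float64(1.668), 'shift cm', array([-28.  ,  -7.3 ,   4.12]), 'spin', np.float64(0.0), 'q', array([ 0.5 ,  0.18, -0.36, -0.  , -1.02, -0.41]), 'F', array([-0.4, -0.4, -0.6]), 'gap', 29.3, 't', 22.97)
```

>>> {"method": "arm_command", "body": {"series": [[-1,[-3,-0.8,0],0],[-1,[-6,-1.6,0],0],[-1,[-9,-2.4,0],0],[-1,[-12,-3.2,0],0],[-1,[-15,-4,0],0],[-1,[-18,-4.8,0],0],[-1,[-21,-5.5,0],0],[-1,[-24,-6.3,1],0],[-1,[-27,-7,3],0],[-1,[-28,-7.3,5],0]]}}

```text
t: 23.8
tcp_pos: [528.0, 373.5, 138.3]
ee_rot: [-0.0, 0.742, -0.671, -0.0]
wrist_force: [0.9, 0.2, -1.5]
finger_gap: 0.335
```

```bash
python3 -c "
from h import *
print(to([528,370,33],1.668))
s=snap('scene','sc3.png'); 
c=s
p=c['pixels'].astype(int); m=((p.min(2)>100)&(p.max(2)-p.min(2)<25)).astype(np.uint8)
m[:290]=0; m[:,300:]=0
k=max(cv2.findContours(m,0,2)[0],key=cv2.contourArea); k=cv2.convexHull(k)
W=np.array([onz(c,u,v,19)[:2] for u,v in k[:,0]],np.float32); print(cv2.minAreaRect(W))
snap('wrist','w12.png')
"
```

```text
('tcp', array([528. , 373.5, 138.3]), 'yaw', np.float64(1.671), 'shift cm', array([ 0.35,  0.03, 10.53]), 'spin', np.float64(0.003), 'q', array([ 0.87,  0.49, -0.05, -0.  , -1.03, -0.76]), 'F', array([ 0.9,  0.2, -1.5]), 'gap', 29.1, 't', 23.8)
((517.7376098632812, 332.3923645019531), (201.82858276367188, 123.97685241699219), 79.00916290283203)
```

View pics/sc3.png

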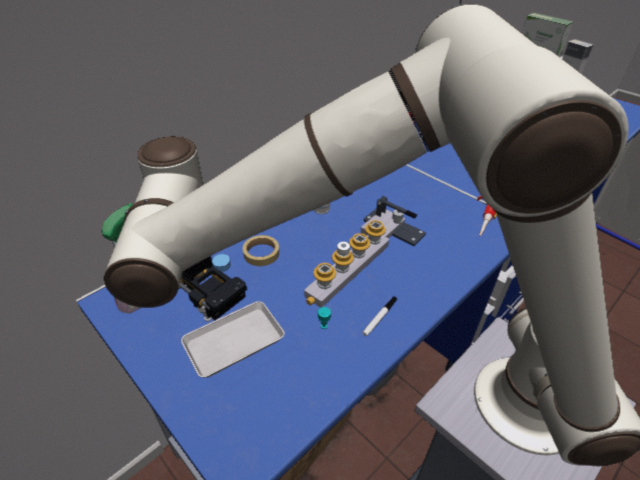

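View pics/w12.png

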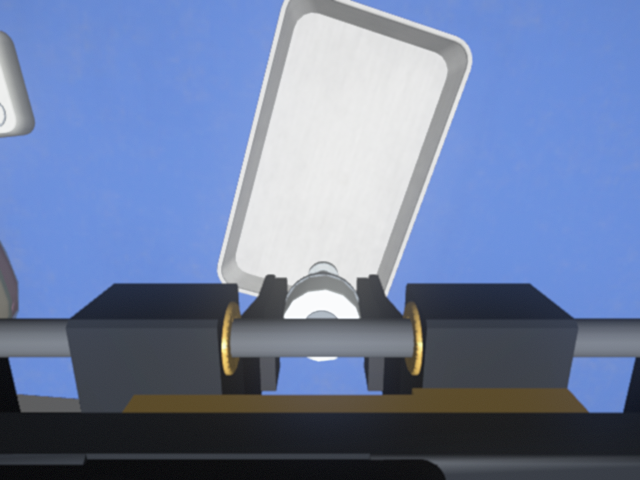

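```bash
python3 -c "
from h import *
d=snap('wrist')
print(proj(d,[[528,370,2],[512,291,2],[520.5,330.5,2]]))
for q in [(219,275),(284,0),(468,45),(386,296)]: print(onz(d,*q,19).round(1))
print(to([528,370,33],1.668))
"
```

```text
[[317.2577709  225.27586986]
 [351.55720911 116.29625567]
 [333.12355267 172.57479554]]
[594.7 409.   19. ]
[561.9 228.4  19. ]
[446.3 241.9  19. ]
[473.5 413.7  19. ]
('tcp', array([526.2, 368.9, 136.5]), 'yaw', np.float64(1.67), 'shift cm', array([-0.14, -0.26, 10.35]), 'spin', np.float64(0.002), 'q', array([ 0.86,  0.49, -0.06, -0.  , -1.04, -0.76]), 'F', array([ 0.7, -1.5, -0.3]), 'gap', 29.2, 't', 23.95)
```

>>> {"method": "arm_command", "body": {"series": [[-1,[0,-0.1,3],0],[-1,[0,-0.1,6],0],[-1,[0,-0.1,8],0],[-1,[0,-0.1,9.3],0],[-1,[0,-0.1,10.1],0],[-1,[0,-0.1,10.1],0],[-1,[0,-0.1,10.1],0]]}}

```text
t: 24.53
tcp_pos: [529.4, 369.6, 40.6]
ee_rot: [-0.0, 0.741, -0.672, 0.0]
wrist_force: [0.9, -0.5, -0.5]
finger_gap: 0.339
```

```bash
python3 -c "
from h import *
print(to([528,370,33],1.668))
s=snap('side','s10.png');I=s['pixels'][:,:,::-1][270:430,220:400];cv2.imwrite('pics/s10c.png',cv2.resize(I,(630,560),interpolation=cv2.INTER_CUBIC)) 
"
```

```text
('tcp', array([529.4, 369.6,  40.6]), 'yaw', np.float64(1.669), 'shift cm', array([-0.06,  0.14,  0.76]), 'spin', np.float64(0.001), 'q', array([ 0.86,  0.59, -0.15,  0.  , -0.83, -0.76]), 'F', array([ 0.9, -0.5, -0.5]), 'gap', 29.5, 't', 24.53)
```

View pics/s10c.png

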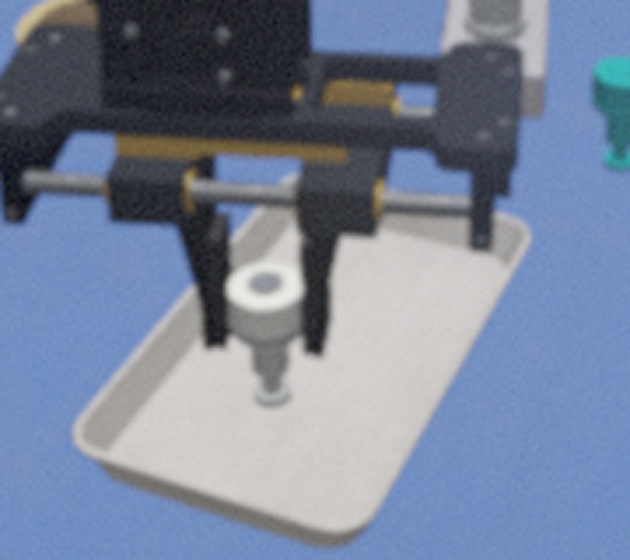

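Slightly above the tray floor. Lower until contact.

>>> {"method": "arm_command", "body": {"series": [[-1,[0,0,0.3],0],[-1,[0,0,0.5],0],[-1,[0,0,0.7],0],[-1,[0,0,0.8],0],[-1,[0,0,0.8],0]]}}

```text
t: 25.0
tcp_pos: [528.8, 369.8, 31.6]
ee_rot: [0.0, 0.741, -0.672, -0.0]
wrist_force: [0.9, -0.0, -0.6]
finger_gap: 0.332
```

```bash
python3 -c "
from h import *
print(to([528,370,31],1.668))
"
```

```text
('tcp', array([528.8, 369.8,  31.6]), 'yaw', np.float64(1.669), 'shift cm', array([-0.03,  0.07,  0.06]), 'spin', np.float64(0.001), 'q', array([ 0.86,  0.6 , -0.16, -0.  , -0.82, -0.76]), 'F', array([ 0.9, -0. , -0.6]), 'gap', 28.9, 't', 25.0)
```

>>> {"method": "arm_command", "body": {"series": [[-1,[0,0,0.1],0],[-1,[0,0,0.2],0],[-1,[0,0,0.3],0],[-1,[0,0,0.3],0]]}}

```text
t: 25.33
tcp_pos: [529.1, 370.2, 30.5]
ee_rot: [-0.0, 0.741, -0.671, 0.0]
wrist_force: [-3.5, -1.4, 6.4]
finger_gap: 0.336
```

>>> {"method": "arm_command", "body": {"series": [[-1,[0,0,-0.1],0],[0,[0,0,-0.1],0],[0,[0,0,-0.1],0],[0,[0,0,-0.1],0],[0,[0,0,-0.1],0],[0,[0,0,-1.5],0],[0,[0,0,-4],0],[0,[0,0,-8],0],[0,[0,0,-12],0],[0,[0,0,-15],0]]}}

```text
t: 26.17
tcp_pos: [529.7, 370.3, 182.1]
ee_rot: [-0.002, 0.741, -0.671, 0.0]
wrist_force: [0.5, 0.3, -0.1]
finger_gap: 0.499
```

```bash
python3 -c "
from h import *
print(to([490.2,14.2,170],1.668))
s=snap('side','s11.png');I=s['pixels'][:,:,::-1][270:430,220:400];cv2.imwrite('pics/s11c.png',cv2.resize(I,(630,560),interpolation=cv2.INTER_CUBIC)) 
"
```

```text
('tcp', array([529.7, 370.3, 182.1]), 'yaw', np.float64(1.669), 'shift cm', array([35.05,  7.43,  1.14]), 'spin', np.float64(0.001), 'q', array([ 0.86,  0.45,  0.  ,  0.  , -1.12, -0.76]), 'F', array([ 0.5,  0.3, -0.1]), 'gap', 43.4, 't', 26.17)
```

View pics/s11c.png

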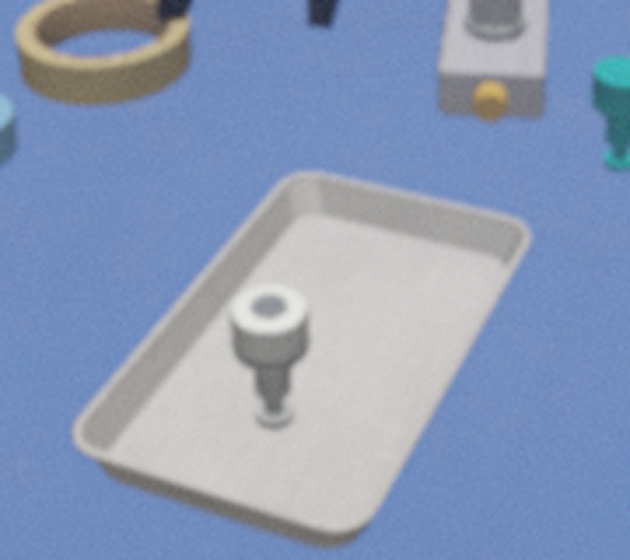

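Stands upright in the tray. Now to the second cartridge.

>>> {"method": "arm_command", "body": {"series": [[0,[4,0.85,0],0],[0,[8,1.7,0],0],[0,[12,2.55,0],0],[0,[16,3.4,0],0],[0,[20,4.25,0],0],[0,[24,5.1,0],0],[0,[28,5.95,0],0],[0,[32,6.8,0],0],[0,[35,7.4,0],0],[0,[35,7.4,0],0]]}}

```text
t: 27.05
tcp_pos: [487.7, 10.1, 178.4]
ee_rot: [0.001, 0.739, -0.674, -0.0]
wrist_force: [-0.3, -0.2, -0.4]
finger_gap: 0.501
```

>>> {"method": "arm_command", "body": {"series": [[0,[0,0,0],0],[0,[0,0,0],0],[0,[0,0,0],0],[0,[0,0,0],0],[0,[0,0,0],0]]}}

```text
t: 27.47
tcp_pos: [489.7, 15.3, 178.6]
ee_rot: [0.0, 0.741, -0.671, -0.0]
wrist_force: [-0.2, 0.2, -0.3]
finger_gap: 0.495
```

```bash
python3 -c "
from h import *
print(to([490.2,14.2,77],1.668))
d=snap('wrist','w13.png'); print(proj(d,[490.2,14.2,108.5]))
"
```

```text
('tcp', array([489.7,  15.3, 178.6]), 'yaw', np.float64(1.67), 'shift cm', array([ 0.11, -0.04, 10.16]), 'spin', np.float64(0.002), 'q', array([ 0.36,  0.19, -0.38, -0.  , -0.99, -0.26]), 'F', array([-0.2,  0.2, -0.3]), 'gap', 43.1, 't', 27.47)
[[322.489967   247.60359676]]
```

View pics/w13.png

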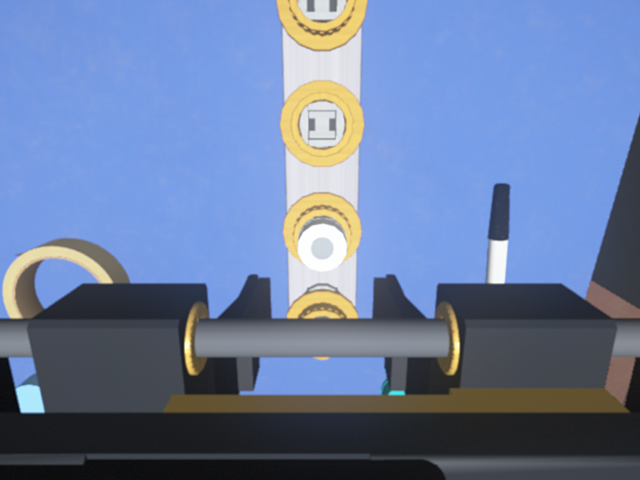

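>>> {"method": "arm_command", "body": {"series": [[0,[0.1,-0.03,3],0],[0,[0.1,-0.03,6],0],[0,[0.1,-0.03,9],0],[0,[0.1,-0.03,10.2],0],[0,[0.1,-0.03,10.2],0],[0,[0.1,-0.03,10.6],0],[0,[0.1,-0.03,11],0],[0,[0.1,-0.03,11.4],0],[0,[0.1,-0.03,11.4],0],[0,[0.1,-0.03,11.4],0]]}}

```text
t: 28.35
tcp_pos: [490.8, 13.9, 66.6]
ee_rot: [-0.001, 0.741, -0.671, 0.001]
wrist_force: [-2.2, 0.5, 5.9]
finger_gap: 0.503
```

```bash
python3 -c "
from h import *
print(to([490.2,14.2,63],1.668))
"
```

```text
('tcp', array([490.8,  13.9,  66.6]), 'yaw', np.float64(1.67), 'shift cm', array([-0.04,  0.06,  0.36]), 'spin', np.float64(0.002), 'q', array([ 0.36,  0.34, -0.52,  0.  , -0.71, -0.26]), 'F', array([-2.2,  0.5,  5.9]), 'gap', 43.7, 't', 28.35)
```

>>> {"method": "arm_command", "body": {"series": [[0,[0,0,0.15],0],[0,[0,0,0.3],0],[0,[0,0,0.45],0],[0,[0,0,0.5],0],[0,[0,0,0.5],0]]}}

```text
t: 28.77
tcp_pos: [490.9, 13.9, 64.2]
ee_rot: [-0.001, 0.741, -0.671, 0.001]
wrist_force: [-8.2, 2.0, 23.9]
finger_gap: 0.502
```

```bash
python3 -c "
from h import *
print(to([490.2,14.2,89],1.668))
d=snap('side','s12.png');I=d['pixels'][:,:,::-1][180:290,310:440];cv2.imwrite('pics/s12c.png',cv2.resize(I,(650,550),interpolation=cv2.INTER_CUBIC))
"
```

```text
('tcp', array([490.9,  13.9,  64.2]), 'yaw', np.float64(1.67), 'shift cm', array([-0.04,  0.06, -2.48]), 'spin', np.float64(0.002), 'q', array([ 0.36,  0.34, -0.52,  0.  , -0.7 , -0.26]), 'F', array([-8.2,  2. , 23.9]), 'gap', 43.6, 't', 28.77)
```

View pics/s12c.png

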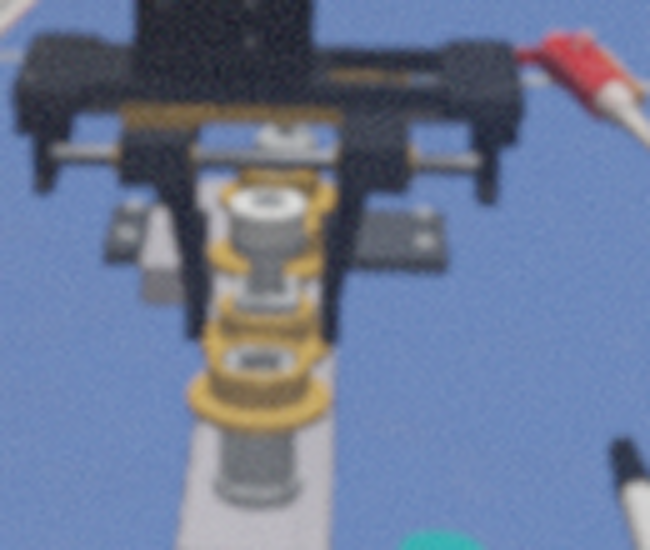

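>>> {"method": "arm_command", "body": {"series": [[0,[0,0,-0.8],0],[0,[0,0,-1.6],0],[0,[0,0,-2.4],0],[0,[0,0,-2.9],0],[0,[0,0,-2.9],0],[0,[0,0,-2.9],0]]}}

```text
t: 29.32
tcp_pos: [490.0, 13.4, 88.9]
ee_rot: [-0.0, 0.741, -0.672, 0.0]
wrist_force: [-0.2, -0.2, -0.7]
finger_gap: 0.498
```

>>> {"method": "arm_command", "body": {"series": [[-1,[0,0,0],0],[-1,[0,0,0],0],[-1,[0,0,0],0],[-1,[0,0,0],0],[-1,[0,0,0],0],[-1,[0,0,0],0],[-1,[0,0,0],0],[-1,[0,0,0],0]]}}

```text
t: 29.98
tcp_pos: [489.8, 13.3, 88.7]
ee_rot: [0.0, 0.741, -0.672, -0.0]
wrist_force: [-0.7, -0.5, 0.1]
finger_gap: 0.335
```

Gripped (29 mm). Lift and check.

>>> {"method": "arm_command", "body": {"series": [[-1,[0,0,-2],0],[-1,[0,0,-4],0],[-1,[0,0,-6],0],[-1,[0,0,-8],0],[-1,[0,0,-10],0],[-1,[0,0,-10],0]]}}

```text
t: 30.48
tcp_pos: [492.4, 13.8, 193.0]
ee_rot: [-0.003, 0.741, -0.671, 0.003]
wrist_force: [0.6, -0.1, 0.4]
finger_gap: 0.335
```

```bash
cat > tr.py <<'E'
from h import *
for n in ('scene','side'):
  c=snap(n); p=c['pixels'].astype(int); m=((p.min(2)>100)&(p.max(2)-p.min(2)<25)).astype(np.uint8)
  if n=='scene': m[:290]=0; m[:,300:]=0
  else: m[:310]=0; m[:,400:]=0; m[:,:225]=0
  k=max(cv2.findContours(m,0,2)[0],key=cv2.contourArea); k=cv2.convexHull(k)
  W=np.array([onz(c,u,v,19)[:2] for u,v in k[:,0]],np.float32); print(n,cv2.minAreaRect(W))
E
python3 -c "
from h import *
print(to([512,291,190],1.668))
s=snap('side','s13.png')
import tr
"
```

```text
('tcp', array([492.4,  13.8, 193. ]), 'yaw', np.float64(1.67), 'shift cm', array([-27.39,  -4.68,   0.36]), 'spin', np.float64(0.002), 'q', array([ 0.36,  0.18, -0.36,  0.  , -1.02, -0.26]), 'F', array([ 0.6, -0.1,  0.4]), 'gap', 29.1, 't', 30.48)
scene ((517.3118286132812, 332.57098388671875), (201.85765075683594, 123.49861145019531), 79.1510238647461)
side ((518.520263671875, 335.3175048828125), (210.76095581054688, 123.73959350585938), 78.86665344238281)
```

View pics/s13.png

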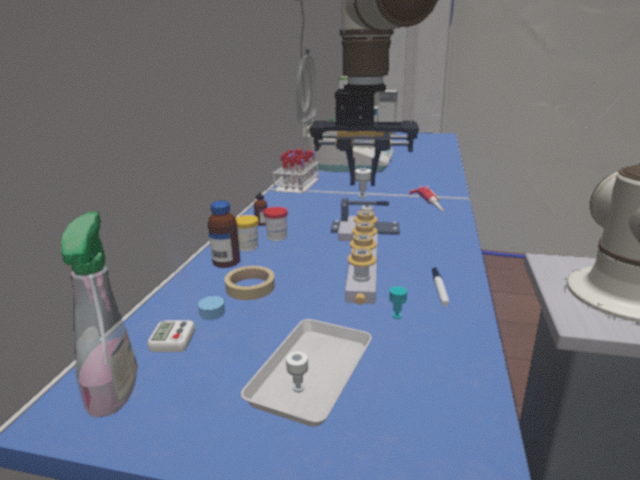

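>>> {"method": "arm_command", "body": {"series": [[-1,[-3,-0.5,0],0],[-1,[-6,-1,0],0],[-1,[-9,-1.5,0],0],[-1,[-12,-2,0],0],[-1,[-15,-2.5,0],0],[-1,[-18,-3,0],0],[-1,[-21,-3.5,0],0],[-1,[-24,-4,1],0],[-1,[-26.5,-4.5,3],0],[-1,[-27.4,-4.7,5],0]]}}

```text
t: 31.47
tcp_pos: [509.9, 293.8, 137.0]
ee_rot: [-0.0, 0.742, -0.671, -0.0]
wrist_force: [0.8, -0.8, -0.4]
finger_gap: 0.332
```

>>> {"method": "arm_command", "body": {"series": [[-1,[0,0,1],0],[-1,[0,0,2],0],[-1,[0,0,3],0],[-1,[0,0,3],0],[-1,[0,0,3],0]]}}

```text
t: 31.88
tcp_pos: [509.9, 289.5, 108.7]
ee_rot: [0.0, 0.741, -0.672, 0.0]
wrist_force: [0.1, 0.1, -0.6]
finger_gap: 0.335
```

```bash
python3 -c "
from h import *
print(to([512,291,31],1.668))
s=snap('side','s14.png');I=s['pixels'][:,:,::-1][270:430,220:400];cv2.imwrite('pics/s14c.png',cv2.resize(I,(630,560),interpolation=cv2.INTER_CUBIC)) 
"
```

```text
('tcp', array([509.9, 289.5, 108.7]), 'yaw', np.float64(1.668), 'shift cm', array([-0.13, -0.23,  7.77]), 'spin', np.float64(-0.0), 'q', array([ 0.79,  0.42, -0.24,  0.  , -0.91, -0.7 ]), 'F', array([ 0.1,  0.1, -0.6]), 'gap', 29.2, 't', 31.88)
```

View pics/s14c.png

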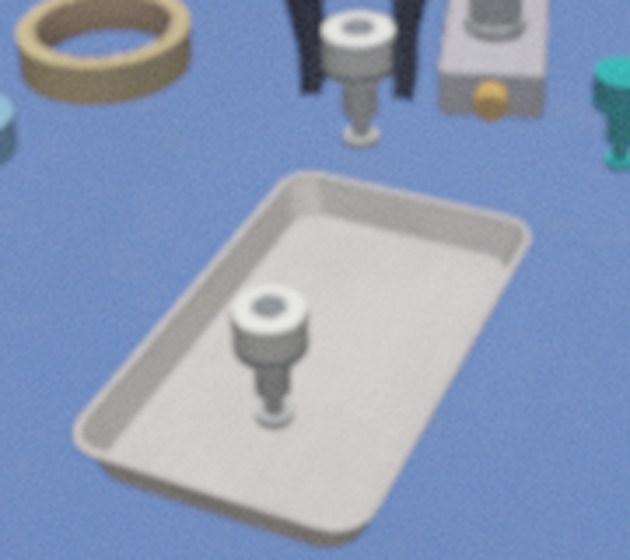

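>>> {"method": "arm_command", "body": {"series": [[-1,[-0.1,-0.1,3],0],[-1,[-0.1,-0.1,5.5],0],[-1,[-0.1,-0.1,7],0],[-1,[-0.1,-0.1,7.4],0],[-1,[-0.1,-0.1,7.6],0],[-1,[-0.1,-0.1,7.6],0],[-1,[-0.1,-0.1,7.6],0]]}}

```text
t: 32.52
tcp_pos: [511.8, 292.4, 34.4]
ee_rot: [-0.002, 0.741, -0.672, 0.0]
wrist_force: [-0.5, 0.8, -0.5]
finger_gap: 0.335
```

>>> {"method": "arm_command", "body": {"series": [[-1,[0,0,0.2],0],[-1,[0,0,0.4],0],[-1,[0,0,0.55],0],[-1,[0,0,0.65],0],[-1,[0,0,0.65],0]]}}

```text
t: 32.93
tcp_pos: [511.1, 292.1, 27.6]
ee_rot: [-0.0, 0.741, -0.671, 0.0]
wrist_force: [-1.5, -0.7, 6.2]
finger_gap: 0.336
```

>>> {"method": "arm_command", "body": {"series": [[-1,[0,0,-0.1],0],[0,[0,0,-0.1],0],[0,[0,0,-0.1],0],[0,[0,0,-0.1],0],[0,[0,0,-0.1],0],[0,[0,0,-1.5],0],[0,[0,0,-4],0],[0,[0,0,-8],0],[0,[0,0,-12],0],[0,[0,0,-15],0]]}}

```text
t: 33.77
tcp_pos: [511.5, 292.1, 179.5]
ee_rot: [-0.002, 0.741, -0.671, 0.001]
wrist_force: [0.6, 0.6, 0.9]
finger_gap: 0.502
```

>>> {"method": "arm_command", "body": {"series": [[0,[4,4,0],0],[0,[8,8,0],0],[0,[8,8,0],0],[0,[8,8,0],0],[0,[8,8,0],0],[0,[8,8,0],0]]}}

```text
t: 34.27
tcp_pos: [439.6, 204.8, 176.7]
ee_rot: [-0.001, 0.741, -0.672, 0.0]
wrist_force: [0.9, 0.7, 0.6]
finger_gap: 0.498
```

```bash
python3 -c "
from h import *
s=snap('side','s15.png');I=s['pixels'][:,:,::-1][180:430,220:450];cv2.imwrite('pics/s15c.png',cv2.resize(I,(552,600),interpolation=cv2.INTER_CUBIC)) 
s=snap('scene','sc4.png');I=s['pixels'][:,:,::-1][185:385,170:430];cv2.imwrite('pics/sc4c.png',cv2.resize(I,(780,600),interpolation=cv2.INTER_CUBIC)) 
print(to([512,291,31],1.668))
import tr
"
```

```text
('tcp', array([439.8, 205.2, 176.2]), 'yaw', np.float64(1.669), 'shift cm', array([-7.83, -8.02, 14.53]), 'spin', np.float64(0.001), 'q', array([ 0.77,  0.19, -0.4 ,  0.  , -0.99, -0.67]), 'F', array([-0.2, -0.1, -0.8]), 'gap', 43.5, 't', 34.37)
scene ((535.5348510742188, 338.26123046875), (201.7117919921875, 123.23876190185547), 79.03913879394531)
side ((536.5399780273438, 340.69598388671875), (210.34408569335938, 123.99288940429688), 78.88916015625)
```

View pics/s15c.png

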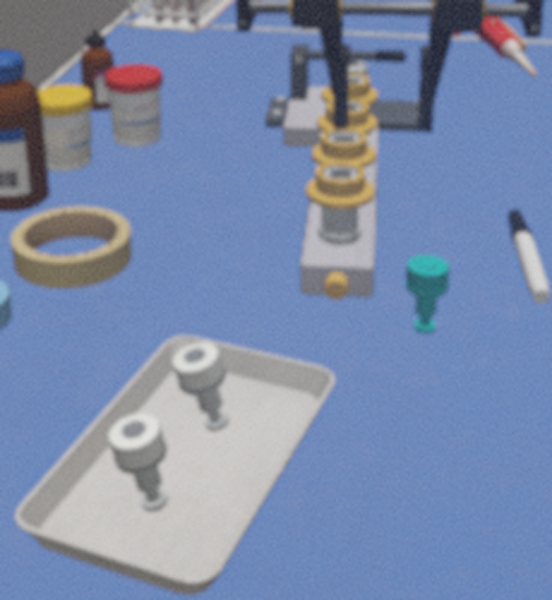

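View pics/sc4c.png

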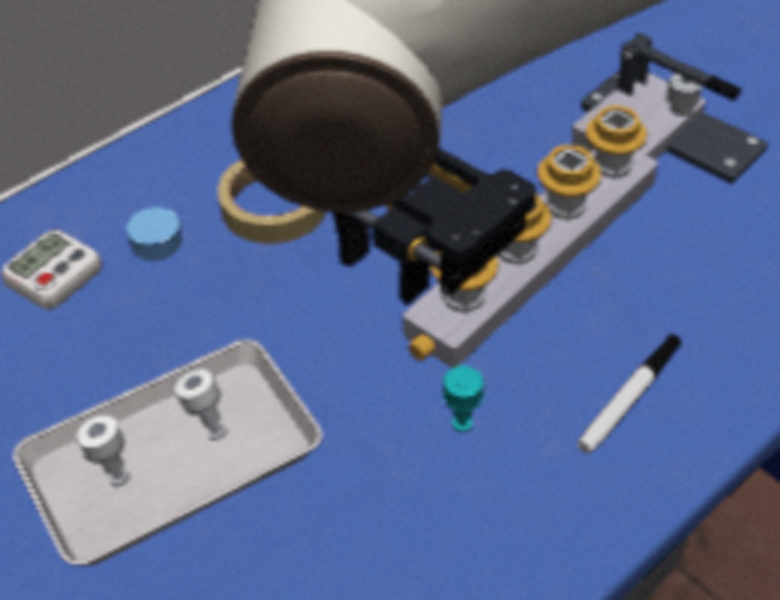

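>>> {"method": "arm_command", "body": {"series": [[0,[0,0,0],0],[0,[0,0,0],0],[0,[0,0,0],0],[0,[0,0,0],0],[0,[0,0,0],0],[0,[0,0,0],0],[0,[0,0,0],0],[0,[0,0,0],0],[0,[0,0,0],0],[0,[0,0,0],0]]}}

```text
t: 35.3
tcp_pos: [439.0, 204.2, 176.3]
ee_rot: [-0.0, 0.741, -0.672, 0.0]
wrist_force: [-0.5, -0.2, 0.3]
finger_gap: 0.503
```

>>> {"method": "arm_command", "body": {"series": [[0,[2,0,-3],0],[0,[5,0,-5],0],[0,[8,0,-5],0],[0,[11,0,-5],0],[0,[14,0,-5],0],[0,[14,0,-5],0],[0,[14,0,-5],0],[0,[14,0,-5],0],[0,[14,0,-5],0],[0,[14,0,-5],0]]}}

```text
t: 36.13
tcp_pos: [452.7, 65.8, 226.2]
ee_rot: [0.0, 0.741, -0.671, -0.0]
wrist_force: [0.3, -0.6, -0.3]
finger_gap: 0.504
```

```bash
python3 -c "
from h import *
s=snap('side','s16.png');I=s['pixels'][:,:,::-1][180:430,220:450];cv2.imwrite('pics/s16c.png',cv2.resize(I,(552,600),interpolation=cv2.INTER_CUBIC)) 
s=snap('scene','sc5.png');I=s['pixels'][:,:,::-1][185:385,170:430];cv2.imwrite('pics/sc5c.png',cv2.resize(I,(780,600),interpolation=cv2.INTER_CUBIC)) 
print(to([512,291,31],1.668))
import tr
"
```

```text
('tcp', array([452.7,  65.7, 226.2]), 'yaw', np.float64(1.67), 'shift cm', array([-21.83,  -8.14,  19.52]), 'spin', np.float64(0.002), 'q', array([ 0.5 ,  0.09, -0.38, -0.  , -1.1 , -0.4 ]), 'F', array([ 0.5, -0.9, -0.2]), 'gap', 43.2, 't', 36.23)
scene ((535.34033203125, 338.2972717285156), (201.68975830078125, 123.68171691894531), 79.0553970336914)
side ((536.5732421875, 340.7184143066406), (210.33590698242188, 124.02790069580078), 78.96528625488281)
```

View pics/s16c.png

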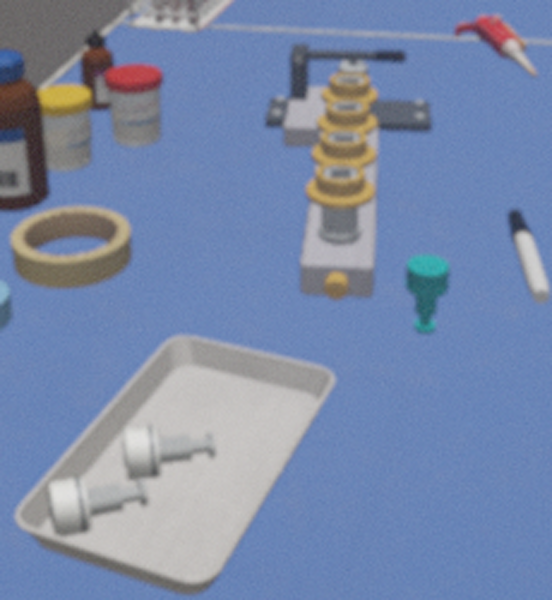

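View pics/sc5c.png

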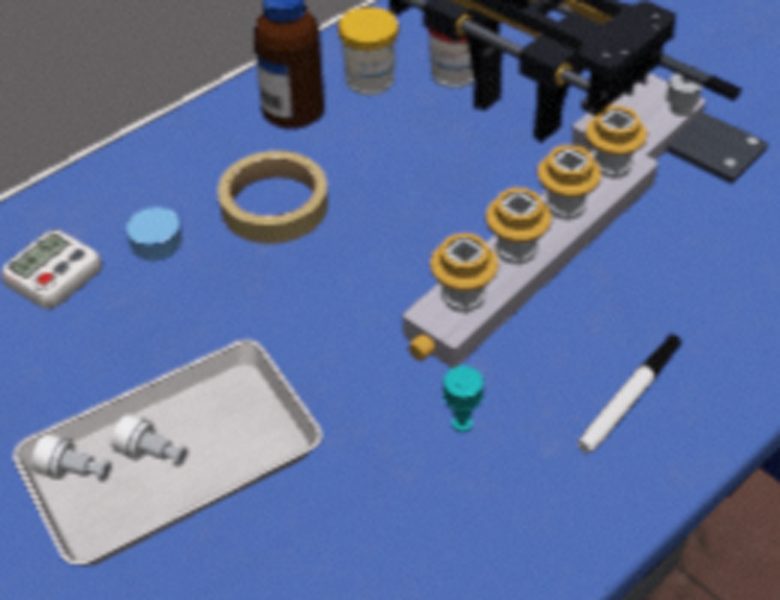

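```bash
python3 -c "
from h import *
T=np.array([535.3,338.3]);a=np.deg2rad(79.05);Y=np.array([np.cos(a),np.sin(a)]);X=np.array([Y[1],-Y[0]])
s=snap('scene');e=snap('side')
for c,L in((s,[(170+53/3,185+455/3),(170+133/3,185+437/3)]),(e,[(220+68/2.4,180+503/2.4),(220+142/2.4,180+450/2.4)])):
  for q in L:
    p=onz(c,*q,17)[:2]; print(p.round(1),'tray',((p-T)@X).round(1),((p-T)@Y).round(1))
a=cv2.imread('pics/sc5.png')[300:380,170:300].astype(int);b=s['pixels'][:,:,::-1][300:380,170:300].astype(int);print(abs(a-b).mean(), (abs(a-b).max(2)>40).sum())
"
```

```text
[586.  404.9] tray 37.1 75.0
[559.  353.1] tray 20.5 19.0
[587.1 402. ] tray 38.8 72.3
[560.3 350.1] tray 22.3 16.4
1.2752884615384616 0
```

>>> {"method": "arm_command", "body": {"series": [[0,[0,0,0],0],[0,[0,0,0],0],[0,[0,0,0],0],[0,[0,0,0],0],[0,[0,0,0],0],[0,[0,0,0],0],[0,[0,0,0],0],[0,[0,0,0],0],[0,[0,0,0],0],[0,[0,0,0],0]]}}

```text
t: 37.27
tcp_pos: [452.6, 64.9, 226.2]
ee_rot: [0.0, 0.741, -0.672, -0.0]
wrist_force: [-0.1, -0.1, 0.0]
finger_gap: 0.5
```

```bash
python3 -c "
from h import *
s=snap('scene')
a=cv2.imread('pics/sc5.png')[300:380,170:300].astype(int);b=s['pixels'][:,:,::-1][300:380,170:300].astype(int);print(abs(a-b).mean(), (abs(a-b).max(2)>40).sum())
e=snap('side'); cv2.imwrite('pics/fin.png',cv2.resize(e['pixels'][:,:,::-1][190:290,310:440],(780,600),interpolation=cv2.INTER_CUBIC))
print(manip.observe()['t'])
"
```

```text
1.262403846153846 0
37.3667
```

View pics/fin.png

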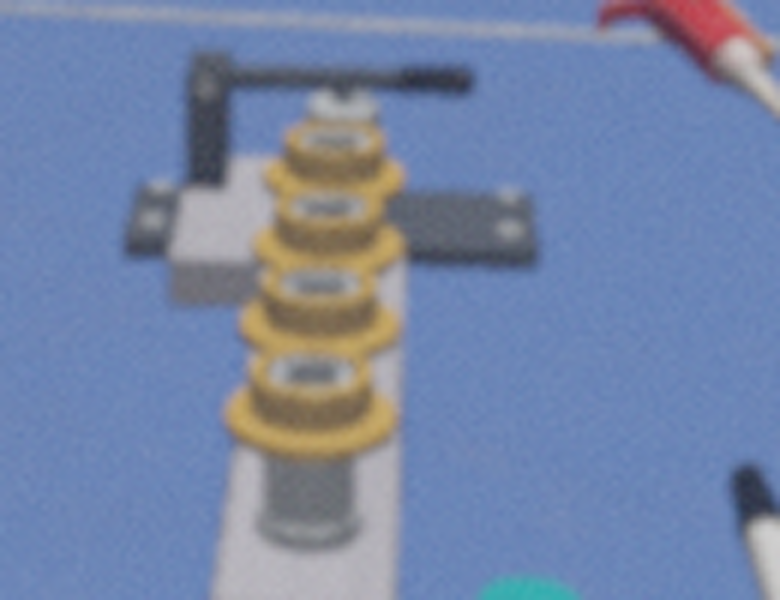

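Both cartridges lie still inside the tray (x 37 and 21 mm, y 75 and 19 mm in the tray frame). The lever is level, all sleeves are up, the arm is clear, and the tape roll hasn't moved.

```bash
python3 -c "
from h import *
print(manip.hand_in())"
```

```text
the job is handed in; nothing more can be done
None
```

The job is done and handed in at about 37 s; `hand_in` gives no verdict.

**Clamp:** I flipped the lever to its end stop, about 2.5 rad. I turned the nut clockwise about 1.6 rad, until the torque rose to 0.64 N m against the stop. Then I closed the lever again, with both cartridges still plugged in. In the last picture the lever looks level, as it did at the start. The nut sits under the closed lever, so I judged it by the torque and the turn of its index mark (about 1.66 rad).

**Cartridges:** Only two were present, in the couplings at y = 70 and 140 mm. I pushed each sleeve fully down, let it spring back, and stood each cartridge in the tray. While gripping the first cap, the fingers briefly caught the brass sleeve and pulled upward with about 22 N. I opened them and gripped again higher.

**Tray knock:** The tray moved about 19 mm after the second cartridge was placed, and both cartridges tipped over. They now lie still on its floor:

| Cartridge | Tray-frame x (limit ±54 mm) | Tray-frame y (limit ±94 mm) |
|---|---|---|
| First | about 37 mm | about 75 mm |
| Second | about 21 mm | about 19 mm |

The two fixed cameras agree on these positions to about 3 mm.

**Other final checks:** All four sleeves look up, the tape roll and the turquoise look-alike appear undisturbed, and the arm is clear of everything. One disagreement remained: measurements from the fixed cameras were about 3 mm off the arm's own positions. I used the wrist camera's positions for the nut and the two cartridges.

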